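# Change the batch on the carving machine and start it

## Task

Change the batch on the carving machine: move every finished domed cap from the aluminium bed to the plywood carrier, dome up, and every plain blank from the carrier to the bed, each seated flat in a pocket of its own (set one down on the bare table for a moment where both are full). Pull the dust gate fully open, and only when all this is done twist the start knob clockwise to its stop and let it spring back. Leave everything else on the bench where it is.

Things in the scene. Friction and masses are not known exactly. Their poses are not given: they have to be found in the camera images.
- cap0: finished bedpost cap of pale oak, 60 g: square base 50 x 50 mm and 28 mm high with a round turned dome (diameter at most 42 mm) on it, 50 mm high in all. Origin: centre of the underside; x and y along the base's edges, z up through the dome. Absent (None) in some starts
- cap1: finished bedpost cap of pale oak, 60 g: square base 50 x 50 mm and 28 mm high with a round turned dome (diameter at most 42 mm) on it, 50 mm high in all. Origin: centre of the underside; x and y along the base's edges, z up through the dome. Absent (None) in some starts
- cap2: finished bedpost cap of pale oak, 60 g: square base 50 x 50 mm and 28 mm high with a round turned dome (diameter at most 42 mm) on it, 50 mm high in all. Origin: centre of the underside; x and y along the base's edges, z up through the dome. Absent (None) in some starts
- blank0: plain pale oak blank, 80 g: block 50 x 50 x 48 mm, no dome. Origin: the centre of the block (24 mm above its underside); axes along its edges, z the 48 mm one. It may rest on any face
- blank1: plain pale oak blank, 80 g: block 50 x 50 x 48 mm, no dome. Origin: the centre of the block (24 mm above its underside); axes along its edges, z the 48 mm one. It may rest on any face
- blank2: plain pale oak blank, 80 g: block 50 x 50 x 48 mm, no dome. Origin: the centre of the block (24 mm above its underside); axes along its edges, z the 48 mm one. It may rest on any face
- bed: the carving machine's bed: a fixed bare-aluminium plate on the table with a vacuum port in each pocket; it holds the caps at the start. Overall 78 mm (its x) by 248 mm (its y); pocket floors 10 mm above the table; three square pockets 58 x 58 mm in a row along its y at 85 mm pitch, between lips that rise 8 mm above the pocket floors (18 mm above the table). Origin: centre of its underside
- carrier: the carrier: a fixed plywood plate of the same shape and size as the bed; it holds the blanks at the start. Overall 78 mm (its x) by 248 mm (its y); pocket floors 10 mm above the table; three square pockets 58 x 58 mm in a row along its y at 85 mm pitch, between lips that rise 8 mm above the pocket floors (18 mm above the table). Origin: centre of its underside
- bed_pocket0 (a point): centre of the floor of one of the three pockets of the bed (10 mm above the table); axes as the bed's: y along the row
- bed_pocket1 (a point): centre of the floor of one of the three pockets of the bed (10 mm above the table); axes as the bed's: y along the row
- bed_pocket2 (a point): centre of the floor of one of the three pockets of the bed (10 mm above the table); axes as the bed's: y along the row
- carrier_pocket0 (a point): centre of the floor of one of the three pockets of the carrier (10 mm above the table); axes as the carrier's: y along the row
- carrier_pocket1 (a point): centre of the floor of one of the three pockets of the carrier (10 mm above the table); axes as the carrier's: y along the row
- carrier_pocket2 (a point): centre of the floor of one of the three pockets of the carrier (10 mm above the table); axes as the carrier's: y along the row
- gate (a joint): the dust gate's sliding blade: 0 m shut, 0.060 m fully open (its stop); it slides to the +y of point gate_grip, takes about 2 N and stays where it is left
- gate_grip (a point): grip point of the gate's handle, 44 mm above the table: upright aluminium plate 50 mm wide (x), 14 mm thick (y), top 8 mm above this point, foot 7 mm above the table. A flat blade (top 14 mm above the table) joins it on the -y side to the grey gate body, 50 mm high with a pipe stub on it, whose face is 45 mm from this point when shut. Opens to this frame's +y
- start_knob (a joint): the machine's start knob: 0 rad at rest, 1.2 rad at its stop, turned clockwise seen from above; a spring (about 0.05 N m at rest, 0.19 N m at the stop) returns it when let go
- knob_grip (a point): grip point on the vertical axis of the start knob, 88 mm above the table: a black bar grip 46 mm long (along this frame's x), 16 mm thick (y), 34 mm high, its top 12 mm above this point, on a 48 mm disc whose top is 20 mm below this point; below that the grey switch box, 100 x 110 mm, 55 mm high. This frame turns with the knob
- glue_bottle: bystander: white glue bottle, 60 mm across, 160 mm high; origin at the underside's centre
- screw_jar: bystander: glass jar, 64 mm across, 80 mm high; origin at the underside's centre
- sanding_block: bystander: dark rubber sanding block 45 x 80 x 30 mm (x, y, z); origin at the underside's centre
- pencil: bystander: green carpenter's pencil 9 x 150 x 8 mm, long along its y; origin at the underside's centre
- wrench: bystander: steel spanner, 180 mm long along its x, 40 mm wide, 8 mm thick; origin at the underside's centre
- offcut: bystander: flat wooden offcut 120 x 50 x 22 mm (x, y, z); origin at the underside's centre
Mind the look-alikes: they are no part of the job. What is shaped like the blank2 but blue is not meant. What is shaped like the cap1 but purple is not meant.

How it is judged (in metres and radians):
On the way, in this order (a step that is already met when the one before it is completed fails the run):
1. every cap sits in a carrier pocket, every blank in a bed pocket, and the dust gate is fully open (((horizontal distance between cap0 and carrier_pocket0 below 0.009 m and z of cap0 in the frame of carrier_pocket0 below 0.003 m and angle between cap0's own z axis and vertical below 0.08 rad) or (horizontal distance between cap0 and carrier_pocket1 below 0.009 m and z of cap0 in the frame of carrier_pocket1 below 0.003 m and angle between cap0's own z axis and vertical below 0.08 rad) or (horizontal distance between cap0 and carrier_pocket2 below 0.009 m and z of cap0 in the frame of carrier_pocket2 below 0.003 m and angle between cap0's own z axis and vertical below 0.08 rad)) and ((horizontal distance between cap1 and carrier_pocket0 below 0.009 m and z of cap1 in the frame of carrier_pocket0 below 0.003 m and angle between cap1's own z axis and vertical below 0.08 rad) or (horizontal distance between cap1 and carrier_pocket1 below 0.009 m and z of cap1 in the frame of carrier_pocket1 below 0.003 m and angle between cap1's own z axis and vertical below 0.08 rad) or (horizontal distance between cap1 and carrier_pocket2 below 0.009 m and z of cap1 in the frame of carrier_pocket2 below 0.003 m and angle between cap1's own z axis and vertical below 0.08 rad)) and ((horizontal distance between cap2 and carrier_pocket0 below 0.009 m and z of cap2 in the frame of carrier_pocket0 below 0.003 m and angle between cap2's own z axis and vertical below 0.08 rad) or (horizontal distance between cap2 and carrier_pocket1 below 0.009 m and z of cap2 in the frame of carrier_pocket1 below 0.003 m and angle between cap2's own z axis and vertical below 0.08 rad) or (horizontal distance between cap2 and carrier_pocket2 below 0.009 m and z of cap2 in the frame of carrier_pocket2 below 0.003 m and angle between cap2's own z axis and vertical below 0.08 rad)) and ((horizontal distance between blank0 and bed_pocket0 below 0.009 m and z of blank0 in the frame of bed_pocket0 below 0.028 m) or (horizontal distance between blank0 and bed_pocket1 below 0.009 m and z of blank0 in the frame of bed_pocket1 below 0.028 m) or (horizontal distance between blank0 and bed_pocket2 below 0.009 m and z of blank0 in the frame of bed_pocket2 below 0.028 m)) and ((horizontal distance between blank1 and bed_pocket0 below 0.009 m and z of blank1 in the frame of bed_pocket0 below 0.028 m) or (horizontal distance between blank1 and bed_pocket1 below 0.009 m and z of blank1 in the frame of bed_pocket1 below 0.028 m) or (horizontal distance between blank1 and bed_pocket2 below 0.009 m and z of blank1 in the frame of bed_pocket2 below 0.028 m)) and ((horizontal distance between blank2 and bed_pocket0 below 0.009 m and z of blank2 in the frame of bed_pocket0 below 0.028 m) or (horizontal distance between blank2 and bed_pocket1 below 0.009 m and z of blank2 in the frame of bed_pocket1 below 0.028 m) or (horizontal distance between blank2 and bed_pocket2 below 0.009 m and z of blank2 in the frame of bed_pocket2 below 0.028 m)) and value of joint gate above 0.052 m), for 0.3 s.
2. the start knob is turned to its stop (value of joint start_knob above 1.1 rad), for 0.1 s.
3. the start knob has sprung back (value of joint start_knob below 0.08 rad), for 0.2 s.
At the end, for the whole second after the job is handed in: Every cap is in a carrier pocket (within 9 mm of its centre, seated within 3 mm, dome up within 0.08 rad), every blank in a bed pocket (within 9 mm, seated within 4 mm), all at rest; gate open beyond 52 mm; start knob back within 0.08 rad of rest (all of step 1 and value of joint start_knob below 0.08 rad and linear speed of each of cap0, cap1, cap2, blank0, blank1, blank2 below 0.03 m/s); the robot touches nothing.
It fails at once if the start knob is turned with the dust gate not open or a cap still in the bed (value of joint start_knob above 0.5 rad and (value of joint gate below 0.045 m or distance between any of cap0, cap1, cap2 and bed_pocket0 below 0.02 m or distance between any of cap0, cap1, cap2 and bed_pocket1 below 0.02 m or distance between any of cap0, cap1, cap2 and bed_pocket2 below 0.02 m)).
It fails at once if another thing on the bench is moved more than 3 cm (distance of any of glue_bottle, screw_jar, sanding_block, pencil, wrench, offcut from where it was at the start of the episode above 0.03 m).
Of cap0, cap1, cap2 only 2 to 3 are there at a start; the rules pass over those that are not, and their reading is None.
At some moment in a run one of cap0, cap1, cap2, blank0, blank1, blank2 may be knocked a few centimetres aside while the robot is not near it.
It also fails if it takes over 210 s, if anything falls off the work surface, if the arm or the gripper's body presses on something with over 40 N, if the wrist force passes 120 N, or if a joint passes its speed limit or range.

## Robot

A 6-joint arm with a two-finger parallel gripper is mounted at the origin on the work surface. World frame = base frame: x ahead of the robot, y to its left, z up, the work surface at z = 0. Lengths are in mm, angles in rad, forces in N, time in s.
With the tool pointing down it reaches from about 350 to 775 mm from the base axis. Payload 7.3 kg.
Tool frame: the origin (TCP) lies at the very end of the fingers, on their centre line; the grasp point (between the pads) lies 19 mm behind it; z points along the fingers, y is the line along which they close (so a half turn about z gives the same grasp; the last joint's range is limited). The gripper opens to 92 mm and grips with 3 to 60 N. Pads are 19 mm wide; open, the fingers measure 130 mm over their backs; the gripper's body (75 mm by 190 mm) begins 47 mm behind the grasp point.
Start: joints at [0.996, 0.342, 1.524, -0, 1.275, -0.146], TCP at [218.273, 477.495, 226.741] pointing down, gripper open.
Joint ranges: [-2.53, 2.53], [-0.77, 2.02], [0.04, 2.7], [-1, 4.14], [0.28, 2.66], [-3.11, 3.11]. Speed limits (rad/s): [2.57, 2.57, 3.14, 3.14, 3.14, 3.14].

## Interface

Orientations are given as [roll, pitch, yaw] about the fixed x, y, z axes, in that order (R = Rz(yaw) Ry(pitch) Rx(roll)).
In Python, from plant import get_obs, optics, ticket, finder gives the robot as it stands.
- The arm moves only by the tool send_rows, never from a script. Its arguments are lists of equal length, an entry for each row: "offset": the shift along the tool's x, y, z scaled (see below), a list of three; "delta_rot": the turn, a rotation vector about the tool's x, y, z scaled (see below), a list of three. In form: {"offset": [[dx, dy, dz], ...], "delta_rot": [[rx, ry, rz], ...]}. A call has 1 to 8 rows; each row is the pose to reach, as a shift and turn from the pose commanded when the call began, along the tool's axes at that moment, turning the shorter way round; what a row does not reach only later rows make up. The controller multiplies each number of a shift by 120 mm and each number of a turn by 360 degrees. A row lasts 1/8 s, in which the tool goes at most 62.5 mm and 10.7 degrees, less where a joint would pass 70% of its speed; a pose out of reach is approached as far as the arm can. A call with a number of a shift or a turn outside -1 to 1 is refused whole. A call with a gripper value outside its range is refused whole. "grip" is the opening, from 0 (shut) to 1 (fully open), set as the call begins (left out, the last holds). The fingers move at their own pace and stop on an object; the grip force is fixed at half the most. Time passes only in rows, so rows that repeat a pose let the fingers close. It gives the time, the measured TCP pose, the force, the opening and the grip force at its end, in the units of the state.
- get_obs(): the state, without advancing time (a new reading comes with each control period).
- optics.capture(name): name is "side" or "top"; returns the picture (384x512x3 uint8, red, green, blue); there is no depth.
- optics.get_calibration(name): a dict with "fx", "fy", "cx", "cy" (pixels), "world_from_camera" (4x4, takes a point from camera to world coordinates). Camera axes: x right, y down, z forward; pixel columns grow to the right and rows downward; lengths in mm; the calibration is good to about 2 mm. A picture is of the moment at which its call begins. get_calibration takes no time and is no camera call.
- ticket.close_job(): hands the job in; it is judged then, once.
Trained networks look in the newest picture that a camera, given by its name, has taken for a name from the list of things; names that differ only in an ending like _2 or _b are one class to them, and where a whole thing is asked for, a point or a joint stands for the part that bears it (a point fixed in the world has none). Each returns a list of dicts, best first, with "confidence" (0 to 1); they miss things now and then, are a little off and sometimes report something else, mostly with a low value. They report only what shows in the picture. A call takes as long as a camera call. They do not tell look-alikes from the thing itself.
- finder.boxes_of(target, camera): "box" ([left, top, right, bottom] in pixels, round what is visible of it).
- finder.silhouettes(target, camera): "region" (384x512 bool, what is visible of it) and "box" ([left, top, right, bottom] in pixels, round what is visible of it).
- finder.pinpoint(target, camera): "uv" ([column, row] in pixels: a listed point, or the origin of a listed thing).
The state is a dict: "time": time; "joint_positions": joint angles; "dq": joint speeds; "tau": joint torques, N m; "tool_pos": TCP position; "tcp_rot": TCP orientation; "contact_force": force on the tool from outside, world axes, zero at the start; "moment": the same for the moment, N m; "grip_width": finger opening in mm; "finger_force": force on a finger pad.
Only numpy, scipy, OpenCV 4.12 (cv2) and the standard library are available. Lean on these libraries where they do the work, as an engineer would, in place of code of your own. Each camera call takes 0.05 s, during which the arm holds its last target. There are 200 camera calls.

## Working session

There is one attempt and no reset: what is moved stays moved. The work goes in short steps, Python scripts to look and compute and a tool call to move; the robot and the scene stay as the last step left them, time stands still between calls to the robot, and variables do not carry over. Pictures are saved under pics/ and viewed, at most 14 in all, crops included, and the job is handed in when it is done.

Besides the shell and the picture viewer there is one more tool, called after "Emit:" in YAML: its name, and indented under it one key for each argument. send_rows: Moves the arm, as the interface text tells. Its arguments: {"type":"object","properties":{"offset":{"type":"array"},"delta_rot":{"type":"array"},"grip":{"type":"number"}},"required":["offset","delta_rot"]}

```bash
ls; mkdir -p pics; python3 - <<'E'
from plant import get_obs, optics, ticket, finder
import cv2,numpy as np
o=get_obs();print({k:np.round(v,3) for k,v in o.items()})
for c in("top","side"):
    im=optics.capture(c);cv2.imwrite(f"pics/{c}0.png",cv2.resize(im[:,:,::-1],(800,600)))
    k=optics.get_calibration(c);print(c,k['fx'],k['fy'],k['cx'],k['cy'],np.round(k['world_from_camera'],3).tolist())
    for t in("cap0","blank0","bed","carrier","gate_grip","knob_grip","bed_pocket0","carrier_pocket0","glue_bottle"):
        print(t,[(np.round(d['uv']).tolist(),round(d['confidence'],2)) for d in finder.pinpoint(t,c)])
E
```

```text
pics
{'time': np.float64(0.0), 'joint_positions': array([ 0.996,  0.343,  1.525, -0.   ,  1.275, -0.146]), 'dq': array([-0.001,  0.001,  0.   , -0.001, -0.   ,  0.001]), 'tau': array([-2.0000e-03, -4.3126e+01, -2.4422e+01,  7.2000e-02,  5.6000e-02,
       -0.0000e+00]), 'tool_pos': array([218.049, 477.13 , 226.038]), 'tcp_rot': array([-3.14 , -0.   ,  2.713]), 'contact_force': array([ 0.409, -0.286,  0.628]), 'moment': array([ 0.025, -0.006, -0.   ]), 'finger_force': np.float64(0.0), 'grip_width': np.float64(91.949)}
top 348.78667627192044 348.78667627192044 256.090716330516 187.4262784113974 [[-0.008, -1.0, 0.027, 408.894], [-1.0, 0.009, 0.022, -23.05], [-0.022, -0.027, -0.999, 1038.875], [0.0, 0.0, 0.0, 1.0]]
cap0 [([358.0, 179.0], 0.64), ([329.0, 173.0], 0.64), ([297.0, 173.0], 0.6)]
blank0 [([112.0, 188.0], 0.95), ([182.0, 169.0], 0.79), ([150.0, 166.0], 0.6), ([212.0, 170.0], 0.59)]
bed [([325.0, 176.0], 0.92), ([303.0, 103.0], 0.3)]
carrier [([182.0, 169.0], 0.71), ([149.0, 167.0], 0.49)]
gate_grip [([206.0, 102.0], 0.86)]
knob_grip [([302.0, 104.0], 0.75)]
bed_pocket0 [([296.0
[... 436 characters left out ...]
5, -0.735, 1180.938], [-0.018, -0.737, -0.676, 1184.658], [0.0, 0.0, 0.0, 1.0]]
cap0 [([255.0, 167.0], 0.68), ([248.0, 179.0], 0.62), ([245.0, 190.0], 0.62), ([223.0, 164.0], 0.52)]
blank0 [([232.0, 252.0], 0.88), ([232.0, 270.0], 0.85), ([239.0, 232.0], 0.76), ([249.0, 179.0], 0.68), ([247.0, 304.0], 0.67)]
bed [([249.0, 180.0], 0.86), ([251.0, 177.0], 0.18), ([244.0, 186.0], 0.17)]
carrier [([233.0, 256.0], 0.71)]
gate_grip [([184.0, 234.0], 0.67), ([245.0, 187.0], 0.36)]
knob_grip [([201.0, 173.0], 0.55)]
bed_pocket0 [([247.0, 188.0], 0.94), ([250.0, 180.0], 0.85), ([250.0, 164.0], 0.78)]
carrier_pocket0 [([229.0, 279.0], 0.78), ([243.0, 234.0], 0.66)]
glue_bottle [([197.0, 311.0], 0.69)]
```

View pics/top0.png

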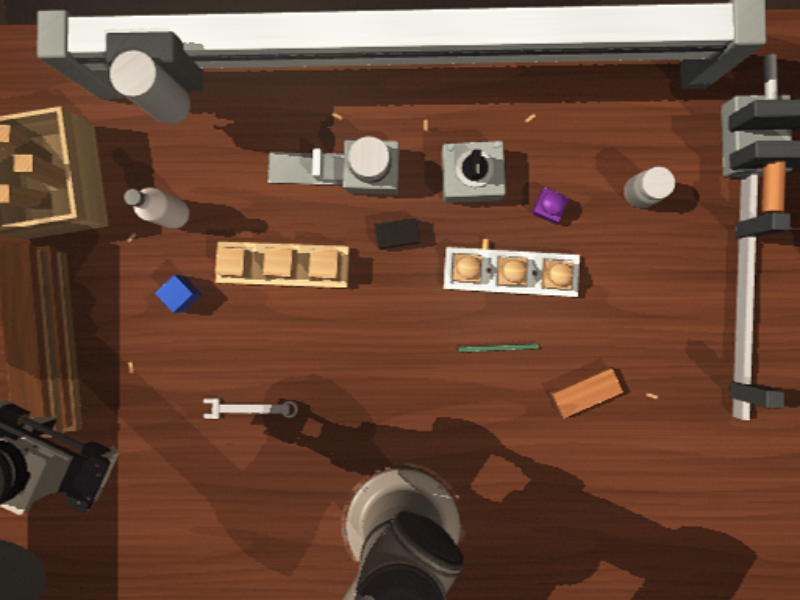

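View pics/side0.png

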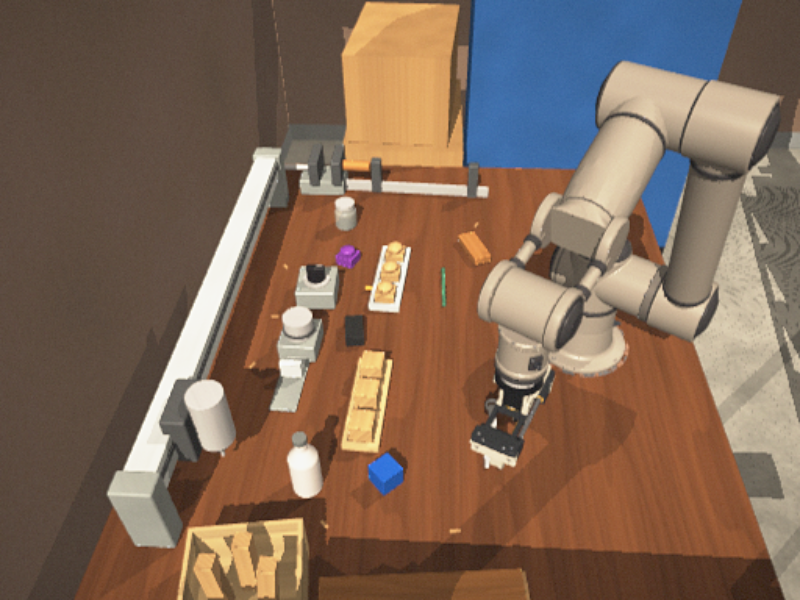

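The top view shows three blanks on the plywood carrier around (282,265), three caps on the aluminium bed around (512,272), the gate handle at (318,162) and the knob at (473,165). Both plates are full. The look-alikes are blue (177,293) and purple (550,205). The side view agrees, and the arm covers none of these. Next I'll fit plates and parts.

```bash
cat > h.py <<'E'
from plant import get_obs, optics, ticket, finder
import cv2,numpy as np
from scipy.optimize import minimize
from scipy.spatial.transform import Rotation as R
K={c:optics.get_calibration(c) for c in("top","side")}
def proj(c,P):
    k=K[c];q=(np.c_[P,np.ones(len(P))]@np.linalg.inv(k['world_from_camera']).T)[:,:3]
    return np.c_[k['fx']*q[:,0]/q[:,2]+k['cx'],k['fy']*q[:,1]/q[:,2]+k['cy']]
def ray(c,uv):
    k=K[c];T=k['world_from_camera'];d=T[:3,:3]@[(uv[0]-k['cx'])/k['fx'],(uv[1]-k['cy'])/k['fy'],1];return T[:3,3],d
def at(c,uv,z):
    o,d=ray(c,uv);return (o+d*(z-o[2])/d[2])[:2]
def tri(uvt,uvs):
    o1,d1=ray("top",uvt);o2,d2=ray("side",uvs)
    s=np.linalg.lstsq(np.c_[d1,-d2],o2-o1,rcond=None)[0];a=o1+s[0]*d1;b=o2+s[1]*d2
    return (a+b)/2,np.linalg.norm(a-b)
def box(x,y,yaw,L,W,z0,z1):
    c,s=np.cos(yaw),np.sin(yaw)
    return np.array([[x+c*a-s*b,y+s*a+c*b,z] for a in(-L/2,L/2) for b in(-W/2,W/2) for z in(z0,z1)])
def fit(masks,p0,L,W,z0,z1):
    "fit box x,y,yaw to masks {cam:bool}"
    S=8
    def cost(p):
        t=0
        for c,m in masks.items():
            h=cv2.convexHull(proj(c,box(p[0],p[1],p[2]/100,L,W,z0,z1)).astype(np.float32))
            r=np.zeros(m.shape,np.uint8);cv2.fillConvexPoly(r,np.round((h)*256).astype(np.int32),255,cv2.LINE_AA,8)
            t+=np.abs(r/255.-m).sum()/m.sum()
        return t
    best=min((minimize(cost,np.array(p0)+d,method="Nelder-Mead",options=dict(initial_simplex=np.array(p0)+d+np.array([[0,0,0],[8,0,0],[0,8,0],[0,0,8]]))) for d in ([0,0,0],[4,-4,-4])),key=lambda r:r.fun)
    return best.x*[1,1,.01],best.fun
E
python3 - <<'E'
from h import *
ims={c:optics.capture(c) for c in K}
for t,uv in (("bed",(325,176)),("carrier",(180,169))):
    m={}
    for c in K:
        s=finder.silhouettes(t,c)
        print(t,c,[(np.round(d['box']).tolist(),int(d['region'].sum()),round(d['confidence'],2)) for d in s])
        m[c]=s[0]['region']
        np.save(f"/tmp/{t}_{c}.npy",m[c])
    x,y=at("top",uv,18)
    for cs in(("top",),("side",),("top","side")):
        print(cs,fit({c:m[c] for c in cs},[x,y,0],78,248,0,18))
for t in("cap0","blank0","gate_grip","knob_grip"):
    a=finder.pinpoint(t,"top");b=finder.pinpoint(t,"side")
    for i in a:
        for j in b:
            p,e=tri(i['uv'],j['uv'])
            if e<12:print(t,p.round(),e.round(1),np.round([i['confidence'],j['confidence']],2))
for t in("glue_bottle","sanding_block","screw_jar","pencil","wrench","offcut"):
    for i in finder.pinpoint(t,"top")[:1]: print(t,at("top",i['uv'],0).round())
for t in("cap0","blank0"):
    for d in finder.silhouettes(t,"top"):
        b=d['box'];r=d['region'];col=ims['top'][r].mean(0).round()
        print(t,np.round(b),r.sum(),col)
np.savez("/tmp/i.npz",**ims)
o=cv2.resize(ims['top'][80:210,90:390],None,fx=2.6,fy=2.6,interpolation=cv2.INTER_CUBIC)[:,:,::-1];cv2.imwrite("pics/c1.png",o)
E
```

```text
bed top [([284.0, 154.0, 370.0, 191.0], 1459, 0.98)]
bed side [([233.0, 159.0, 262.0, 199.0], 399, 0.58), ([214.0, 124.0, 228.0, 148.0], 240, 0.24)]
('top',) (array([ 4.74390465e+02, -2.09343925e+02, -8.21994857e-02]), np.float64(0.7571019634721605))
('side',) (array([ 4.78049340e+02, -2.09291657e+02, -6.70640844e-02]), np.float64(1.2704408079021083))
('top', 'side') (array([ 4.75966874e+02, -2.08597845e+02, -8.36138717e-02]), np.float64(2.06248329232009))
carrier top [([138.0, 158.0, 224.0, 183.0], 1241, 0.72), ([202.0, 94.0, 222.0, 114.0], 324, 0.35)]
carrier side [([214.0, 230.0, 251.0, 287.0], 368, 0.83), ([180.0, 226.0, 195.0, 242.0], 173, 0.69)]
('top',) (array([ 4.92095598e+02,  2.19652185e+02, -4.76160884e-02]), np.float64(0.9507828917223619))
('side',) (array([ 4.94804281e+02,  2.20916538e+02, -3.36116556e-02]), np.float64(3.0394288150042628))
('top', 'side') (array([ 4.92835019e+02,  2.20567553e+02, -4.36719653e-02]), np.float64(4.0042501835895346))
cap0 [ 591. -276.   14.] 0.5 [0.76 0.7 ]
cap0 [ 473. -202.   12.] 5.1 [0.7  0.68]
cap0 [ 480. -217.  -73.] 10.1 [0.7  0.64]
ca
[... 501 characters left out ...]
7.  31.] 5.2 [0.71 0.51]
glue_bottle [592. 441.]
sanding_block [546.   7.]
screw_jar [ 620. -447.]
pencil [ 340. -184.]
wrench [210. 287.]
offcut [ 254. -347.]
cap0 [319. 166. 339. 179.] 340 [201. 157. 107.]
cap0 [287. 164. 310. 181.] 353 [199. 157. 109.]
cap0 [397. 112. 429. 131.] 641 [174. 165. 152.]
cap0 [338. 123. 363. 144.] 356 [115.  52. 127.]
cap0 [350. 168. 367. 184.] 348 [201. 156. 104.]
blank0 [137. 157. 161. 176.] 408 [200. 155. 103.]
blank0 [101. 176. 128. 197.] 463 [ 57.  80. 147.]
blank0 [198. 160. 220. 180.] 352 [214. 167. 110.]
blank0 [169. 157. 194. 177.] 367 [204. 160. 105.]
blank0 [287. 150. 373. 192.] 1313 [205. 201. 189.]
blank0 [317. 166. 338. 179.] 337 [201. 157. 106.]
```

View pics/c1.png

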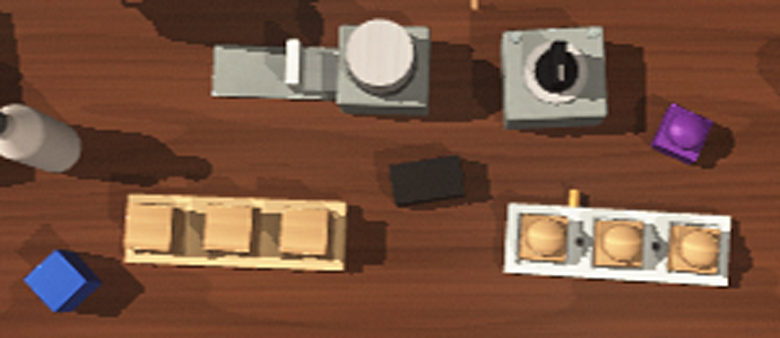

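```bash
cat >> h.py <<'E'
def hullmask(m):
    n,l,s,_=cv2.connectedComponentsWithStats(m.astype(np.uint8))
    m=np.isin(l,[i for i in range(1,n) if s[i,4]>15])
    h=cv2.convexHull(np.argwhere(m)[:,::-1].astype(np.int32));r=np.zeros(m.shape,np.uint8);cv2.fillConvexPoly(r,h,1);return r>0
def wood(im):
    h=im.astype(int);r,g,b=h[...,0],h[...,1],h[...,2]
    return (r>150)&(g>105)&(r-b>50)
E
python3 - <<'E'
from h import *
ims=np.load("/tmp/i.npz")
vis=ims['top'].copy()[:,:,::-1]
vis=cv2.resize(vis[80:210,90:390],None,fx=2.6,fy=2.6,interpolation=cv2.INTER_CUBIC)
def draw(P):
    h=cv2.convexHull(proj("top",P).astype(np.float32));cv2.polylines(vis,[((h+.5-[90,80])*2.6).astype(np.int32)],1,(0,255,0),1)
tops={"bed":[(298,172),(327,173),(357,175)],"carrier":[(150,167),(179,167),(208,168)]}
for t,p in (("bed",[474,-209,-7]),("carrier",[492,220,-4.5])):
    ms={c:hullmask(np.load(f"/tmp/{t}_{c}.npy")) for c in K}
    f,e=fit({"top":ms["top"]},p,78,248,0,18);print(t,f.round(3),e)
    print(fit({"side":ms["side"]},p,78,248,0,18))
    draw(box(*f,78,248,0,18))
    for s in(-85,0,85):
        x,y=f[0]-np.sin(f[2])*s,f[1]+np.cos(f[2])*s;print(s,round(x,1),round(y,1))
        L,zt=(50,58)if t=="carrier" else(50,38);draw(box(x,y,f[2],50,50,10,zt))
cv2.imwrite("pics/c2.png",vis)
E
```

```text
bed [ 4.76335e+02 -2.09777e+02 -8.00000e-02] 0.1286143790849673
(array([ 4.78897727e+02, -2.09031812e+02, -8.72686188e-02]), np.float64(0.13130958805540566))
-85 469.6 -294.5
0 476.3 -209.8
85 483.1 -125.0
carrier [ 4.92243e+02  2.20434e+02 -4.60000e-02] 0.05079937136415624
(array([ 4.94153226e+02,  2.22644832e+02, -4.20044853e-02]), np.float64(0.6072557471264368))
-85 488.3 135.5
0 492.2 220.4
85 496.1 305.3
```

View pics/c2.png

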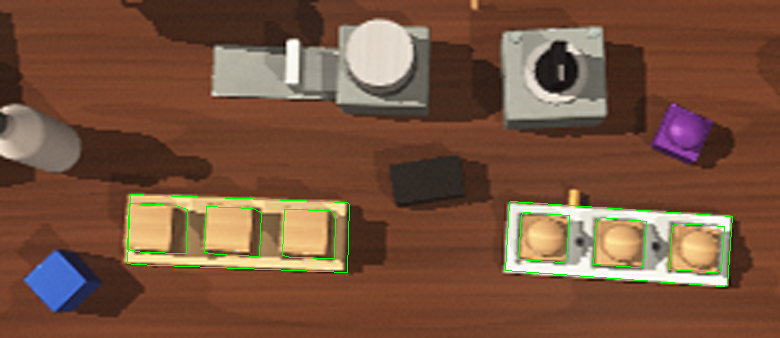

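The overlay matches both plates and all six parts. Next I'll write a part detector and work out the first move.

```bash
cat >> h.py <<'E'
BED=np.array([476.8,-209.6,-.08]);CAR=np.array([492.8,220.6,-.045])
def pock(f,s): return np.array([f[0]-np.sin(f[2])*s,f[1]+np.cos(f[2])*s])
P={f"{n}{i}":np.r_[pock(f,s),f[2]] for n,f in(("B",BED),("C",CAR)) for i,s in enumerate((-85,0,85))}
_a=np.linspace(0,2*np.pi,24,endpoint=False)
DOME=np.array([[21*np.cos(e)*np.cos(a),21*np.cos(e)*np.sin(a),28+22*np.sin(e)] for e in(0,.5,1,1.4) for a in _a])
def model(kind,x,y,yaw,z):
    if kind=="blank": return box(x,y,yaw,50,50,z+8*(z>5),z+48)
    return np.r_[box(x,y,yaw,50,50,z+8*(z>5),z+28),DOME+[x,y,z]]
def parts(kinds=("cap","blank"),z=10):
    im=optics.capture("top");out=[]
    for k in kinds:
        seen=[]
        for d in finder.silhouettes(k+"0","top"):
            m=d['region']
            if not 150<m.sum()<900: continue
            c=np.median(im[m],0).astype(int)
            if not(c[0]>150 and c[0]-c[2]>60): continue
            m=hullmask(m);uv=np.argwhere(m)[:,::-1].mean(0)
            if any(np.hypot(*(uv-s))<8 for s in seen): continue
            seen.append(uv);x0=at("top",uv,z+28);best=None
            for w in(-30,-6,20):
                def cost(p):
                    h=cv2.convexHull(proj("top",model(k,p[0],p[1],p[2]/100,z)).astype(np.float32))
                    r=np.zeros(m.shape,np.uint8);cv2.fillConvexPoly(r,np.round(h*256).astype(np.int32),255,cv2.LINE_AA,8)
                    return np.abs(r/255.-m).sum()/m.sum()
                s0=np.r_[x0,w];b=minimize(cost,s0,method="Nelder-Mead",options=dict(initial_simplex=s0+np.array([[0,0,0],[6,0,0],[0,6,0],[0,0,12]])))
                if best is None or b.fun<best.fun:best=b
            q=best.x*[1,1,.01];n=min(P,key=lambda n:np.hypot(*(P[n][:2]-q[:2])))
            out.append((k,q,best.fun));print(k,q[:2].round(1),"yaw",q[2].round(2),"err",round(best.fun,2),"conf",round(d['confidence'],2),"near",n,(q[:2]-P[n][:2]).round(1))
    return out
def state():
    o=get_obs();t=R.from_euler("xyz",o['tcp_rot']);print("t",o['time'].round(2),"tcp",o['tool_pos'].round(1),"rpy",o['tcp_rot'].round(3),"w",o['grip_width'].round(1),"F",o['contact_force'].round(1));return o['tool_pos'],t
def go(x,y,z,yaw,pos=None,rot=None):
    "offset in units from pose to the target tool-down yaw"
    if pos is None: pos,rot=state()
    d=rot.inv().apply(np.array([x,y,z])-pos)/120
    r=(rot.inv()*R.from_euler("xyz",[np.pi,0,yaw])).as_rotvec()/(2*np.pi)
    print("-> offset",d.round(4).tolist(),"rot",r.round(4).tolist())
E
python3 - <<'E'
from h import *
print({k:v.round(1).tolist() for k,v in P.items()})
parts()
pos,rot=state()
go(400,300,226,np.pi/2,pos,rot)
for t in("knob_grip","gate_grip"):
    for d in finder.pinpoint(t,"top"): print(t,at("top",d['uv'],88 if t[0]=="k" else 44).round(1),round(d['confidence'],2))
E
```

```text
{'B0': [470.0, -294.3, -0.1], 'B1': [476.8, -209.6, -0.1], 'B2': [483.6, -124.9, -0.1], 'C0': [489.0, 135.7, -0.0], 'C1': [492.8, 220.6, -0.0], 'C2': [496.6, 305.5, -0.0]}
cap [ 466.3 -290.7] yaw -0.04 err 0.09 conf 0.77 near B0 [-3.7  3.6]
cap [ 474.7 -207.8] yaw -0.01 err 0.06 conf 0.63 near B1 [-2.1  1.8]
cap [ 481.9 -125.7] yaw -0.04 err 0.13 conf 0.55 near B2 [-1.7 -0.9]
blank [494.9 218.5] yaw -0.24 err 0.2 conf 0.95 near C1 [ 2.1 -2.1]
blank [489.6 136.5] yaw -0.1 err 0.11 conf 0.92 near C0 [0.6 0.8]
blank [495.8 307.2] yaw -0.11 err 0.11 conf 0.92 near C2 [-0.8  1.7]Traceback (most recent call last):
  File "<stdin>", line 4, in <module>
  File "h.py", line 70, in state
    o=get_obs();t=R.from_euler("xyz",o['tcp_rot']);print("t",o['time'].round(2),"tcp",o['tool_pos'].round(1),"rpy",o['tcp_rot'].round(3),"w",o['grip_width'].round(1),"F",o['contact_force'].round(1));return o['tool_pos'],t
                                                             ^^^^^^^^^^^^^^^
AttributeError: 'float' object has no attribute 'round'
```

Emit:
send_rows:
  offset:
    - [-0.95,-0.48,0.4]
    - [-0.95,-0.48,0.4]
    - [-0.95,-0.48,0.4]
    - [-0.95,-0.48,0.4]
    - [-0.95,-0.48,0.4]
    - [-0.95,-0.48,0.4]
    - [-0.95,-0.48,0.4]
    - [-0.95,-0.48,0.4]
  delta_rot:
    - [0,0,0.1913]
    - [0,0,0.1913]
    - [0,0,0.1913]
    - [0,0,0.1913]
    - [0,0,0.1913]
    - [0,0,0.1913]
    - [0,0,0.1913]
    - [0,0,0.1913]
  grip: 1

```text
time: 3.25
tool_pos: [298.0, 377.7, 178.8]
tcp_rot: [3.141, -0.0, 1.512]
contact_force: [0.0, 0.5, 0.6]
grip_width: 92.1
finger_force: 0.0
```

```bash
sed -i "s/o\['time'\].round(2)/round(float(o['time']),2)/; s/o\['grip_width'\].round(1)/round(float(o['grip_width']),1)/" h.py
cat >> h.py <<'E'
YAW=1.511
def legs(*pts,src=None):
    "chain of points (x,y,z): per hop the equal legs in tool units, at tool yaw YAW"
    pos,rot=state();cur=np.array(pos if src is None else src,float);rt=R.from_euler("xyz",[np.pi,0,YAW])
    for p in pts:
        d=rt.inv().apply(np.array(p)-cur)/120;n=int(np.ceil(np.abs(d).max()-1e-9)) or 1
        print(n,"x",(d/n).round(3).tolist(),"to",np.round(p,1));cur=np.array(p,float)
E
python3 - <<'E'
from h import *
legs((481.9,-125.7,110),(481.9,-125.7,22))
for t in("knob_grip","gate_grip"):
    for d in finder.pinpoint(t,"top"): print(t,at("top",d['uv'],88 if t[0]=="k" else 44).round(1),round(d['confidence'],2))
E
```

```text
t 3.25 tcp [298.  377.7 178.8] rpy [ 3.141 -0.     1.512] w 92.1 F [0.  0.5 0.6]
5 x [-0.819, 0.356, 0.115] to [ 481.9 -125.7  110. ]
1 x [-0.0, -0.0, 0.733] to [ 481.9 -125.7   22. ]
knob_grip [ 659.8 -135.5] 0.52
gate_grip [676.9 143.7] 0.56
gate_grip [488.2 127.4] 0.5
```

Emit:
send_rows:
  offset:
    - [-0.82,0.356,0.115]
    - [-0.82,0.356,0.115]
    - [-0.82,0.356,0.115]
  delta_rot:
    - [0,0,0]
    - [0,0,0]
    - [0,0,0]

```text
time: 3.72
tool_pos: [335.2, 274.8, 164.7]
tcp_rot: [-3.141, 0.001, 1.508]
contact_force: [0.1, 1.4, 0.2]
grip_width: 92.0
finger_force: 0.0
```

Emit:
send_rows:
  offset:
    - [-0.82,0.356,0.115]
    - [-0.82,0.356,0.115]
    - [-0.82,0.356,0.115]
  delta_rot:
    - [0,0,0]
    - [0,0,0]
    - [0,0,0]

```text
time: 4.1
tool_pos: [372.3, 174.9, 151.1]
tcp_rot: [-3.142, -0.0, 1.508]
contact_force: [0.6, -0.3, 0.6]
grip_width: 91.9
finger_force: 0.0
```

Emit:
send_rows:
  offset:
    - [-0.82,0.356,0.115]
    - [-0.82,0.356,0.115]
    - [-0.82,0.356,0.115]
  delta_rot:
    - [0,0,0]
    - [0,0,0]
    - [0,0,0]

```text
time: 4.47
tool_pos: [409.3, 74.7, 137.3]
tcp_rot: [3.141, -0.0, 1.509]
contact_force: [0.1, 1.0, -0.5]
grip_width: 91.3
finger_force: 0.0
```

Emit:
send_rows:
  offset:
    - [-0.82,0.356,0.115]
    - [-0.82,0.356,0.115]
    - [-0.82,0.356,0.115]
  delta_rot:
    - [0,0,0]
    - [0,0,0]
    - [0,0,0]

```text
time: 4.85
tool_pos: [446.1, -25.7, 123.4]
tcp_rot: [3.141, -0.0, 1.509]
contact_force: [-0.7, 0.7, 1.0]
grip_width: 92.1
finger_force: 0.0
```

Emit:
send_rows:
  offset:
    - [-0.815,0.356,0.115]
    - [-0.815,0.356,0.115]
    - [-0.815,0.356,0.115]
    - [-0.815,0.356,0.115]
  delta_rot:
    - [0,0,0]
    - [0,0,0]
    - [0,0,0]
    - [0,0,0]

```text
time: 5.35
tool_pos: [481.5, -123.3, 109.7]
tcp_rot: [-3.141, -0.001, 1.512]
contact_force: [-0.5, 0.3, -0.4]
grip_width: 91.8
finger_force: 0.0
```

Emit:
send_rows:
  offset:
    - [0,0,0.4]
    - [0,0,0.73]
    - [0,0,0.73]
    - [0,0,0.73]
  delta_rot:
    - [0,0,0]
    - [0,0,0]
    - [0,0,0]
    - [0,0,0]

```text
time: 5.85
tool_pos: [482.5, -124.7, 23.5]
tcp_rot: [3.14, 0.0, 1.512]
contact_force: [0.3, 0.8, 0.6]
grip_width: 91.8
finger_force: 0.0
```

Emit:
send_rows:
  offset:
    - [0,0,0]
    - [0,0,0]
    - [0,0,0]
    - [0,0,0]
    - [0,0,0]
    - [0,0,0]
  delta_rot:
    - [0,0,0]
    - [0,0,0]
    - [0,0,0]
    - [0,0,0]
    - [0,0,0]
    - [0,0,0]
  grip: 0.4

```text
time: 6.6
tool_pos: [481.8, -125.7, 22.2]
tcp_rot: [3.142, -0.0, 1.511]
contact_force: [-0.7, -0.2, 1.8]
grip_width: 49.6
finger_force: 29.9
```

Emit:
send_rows:
  offset:
    - [0,0,-0.3]
    - [0,0,-0.75]
    - [0,0,-0.75]
    - [0,0,-0.75]
  delta_rot:
    - [0,0,0]
    - [0,0,0]
    - [0,0,0]
    - [0,0,0]

```text
time: 7.1
tool_pos: [481.3, -125.4, 111.5]
tcp_rot: [-3.141, -0.0, 1.511]
contact_force: [-0.8, 0.2, -1.4]
grip_width: 49.6
finger_force: 29.9
```

Emit:
send_rows:
  offset:
    - [0.59,-0.25,0]
    - [0.59,-0.25,0]
    - [0.59,-0.25,0]
  delta_rot:
    - [0,0,0]
    - [0,0,0]
    - [0,0,0]

```text
time: 7.48
tool_pos: [455.4, -52.4, 111.2]
tcp_rot: [-3.14, -0.0, 1.513]
contact_force: [0.9, 0.5, -1.4]
grip_width: 50.1
finger_force: 29.9
```

Emit:
send_rows:
  offset:
    - [0.59,-0.25,0]
    - [0.59,-0.25,0]
    - [0.59,-0.25,0]
    - [0.59,-0.25,0]
  delta_rot:
    - [0,0,0]
    - [0,0,0]
    - [0,0,0]
    - [0,0,0]

```text
time: 7.98
tool_pos: [431.4, 18.2, 112.1]
tcp_rot: [3.141, 0.0, 1.51]
contact_force: [0.1, 0.4, -0.1]
grip_width: 49.5
finger_force: 29.9
```

Emit:
send_rows:
  offset:
    - [0,0,0.4]
    - [0,0,0.7]
    - [0,0,0.79]
    - [0,0,0.825]
    - [0,0,0.825]
    - [0,0,0.825]
  delta_rot:
    - [0,0,0]
    - [0,0,0]
    - [0,0,0]
    - [0,0,0]
    - [0,0,0]
    - [0,0,0]

```text
time: 8.72
tool_pos: [431.2, 19.2, 14.1]
tcp_rot: [3.139, 0.0, 1.511]
contact_force: [-0.4, 0.1, -1.1]
grip_width: 49.5
finger_force: 29.9
```

Emit:
send_rows:
  offset:
    - [0,0,0.01]
    - [0,0,0.01]
  delta_rot:
    - [0,0,0]
    - [0,0,0]

```text
time: 8.98
tool_pos: [430.5, 19.4, 12.2]
tcp_rot: [3.141, -0.0, 1.511]
contact_force: [-0.0, 0.3, -0.4]
grip_width: 49.8
finger_force: 29.9
```

Emit:
send_rows:
  offset:
    - [0,0,0]
    - [0,0,0]
    - [0,0,0]
    - [0,0,0]
    - [0,0,-0.3]
    - [0,0,-0.8]
    - [0,0,-0.8]
    - [0,0,-0.8]
  delta_rot:
    - [0,0,0]
    - [0,0,0]
    - [0,0,0]
    - [0,0,0]
    - [0,0,0]
    - [0,0,0]
    - [0,0,0]
    - [0,0,0]
  grip: 1

```text
time: 9.98
tool_pos: [430.0, 19.4, 107.8]
tcp_rot: [3.142, -0.0, 1.511]
contact_force: [-0.0, 0.4, 0.1]
grip_width: 91.9
finger_force: 0.0
```

```bash
python3 - <<'E'
from h import *
r=parts()
b=[q for k,q,e in r if k=="blank"]
if b:
    q=min(b,key=lambda q:np.hypot(*(q[:2]-P["C0"][:2])));legs((q[0],q[1],110),(q[0],q[1],24))
E
```

```text
cap [ 466.4 -290.8] yaw 0.0 err 0.12 conf 0.62 near B0 [-3.6  3.5]
cap [ 472.8 -208.4] yaw 0.01 err 0.12 conf 0.6 near B1 [-4.   1.2]
blank [496.9 306.7] yaw -0.1 err 0.08 conf 0.79 near C2 [0.3 1.2]
blank [493.7 219.4] yaw -0.13 err 0.12 conf 0.58 near C1 [ 0.9 -1.2]
t 10.12 tcp [429.5  19.4 106.7] rpy [-3.139 -0.     1.511] w 91.9 F [ 0.7  0.  -0.3]
2 x [0.847, 0.218, -0.014] to [493.7 219.4 110. ]
1 x [-0.0, -0.0, 0.717] to [493.7 219.4  24. ]
```

Emit:
send_rows:
  offset:
    - [1.0,0.437,0]
    - [1.0,0.437,0]
    - [1.0,0.437,0]
    - [1.0,0.437,0]
  delta_rot:
    - [0,0,0]
    - [0,0,0]
    - [0,0,0]
    - [0,0,0]

```text
time: 10.62
tool_pos: [489.0, 136.0, 106.6]
tcp_rot: [-3.139, 0.001, 1.512]
contact_force: [-0.6, -0.6, -0.0]
grip_width: 92.1
finger_force: 0.0
```

Emit:
send_rows:
  offset:
    - [0,0,0.35]
    - [0,0,0.7]
    - [0,0,0.7]
    - [0,0,0.7]
  delta_rot:
    - [0,0,0]
    - [0,0,0]
    - [0,0,0]
    - [0,0,0]

```text
time: 11.12
tool_pos: [490.4, 135.3, 25.0]
tcp_rot: [3.141, -0.0, 1.51]
contact_force: [0.4, 0.6, 0.4]
grip_width: 91.5
finger_force: 0.0
```

Emit:
send_rows:
  offset:
    - [0,0,0]
    - [0,0,0]
    - [0,0,0]
    - [0,0,0]
    - [0,0,0]
    - [0,0,0]
  delta_rot:
    - [0,0,0]
    - [0,0,0]
    - [0,0,0]
    - [0,0,0]
    - [0,0,0]
    - [0,0,0]
  grip: 0.4

```text
time: 11.88
tool_pos: [489.9, 136.1, 24.0]
tcp_rot: [3.141, -0.0, 1.511]
contact_force: [-1.4, -0.6, 1.7]
grip_width: 50.2
finger_force: 29.9
```

Emit:
send_rows:
  offset:
    - [0,0,-0.3]
    - [0,0,-0.8]
    - [0,0,-0.8]
    - [0,0,-0.8]
  delta_rot:
    - [0,0,0]
    - [0,0,0]
    - [0,0,0]
    - [0,0,0]

```text
time: 12.38
tool_pos: [489.4, 135.9, 119.5]
tcp_rot: [-3.141, 0.0, 1.511]
contact_force: [0.1, -0.7, -1.6]
grip_width: 49.8
finger_force: 29.9
```

Emit:
send_rows:
  offset:
    - [-0.725,0.026,0]
    - [-0.725,0.026,0]
    - [-0.725,0.026,0]
  delta_rot:
    - [0,0,0]
    - [0,0,0]
    - [0,0,0]

```text
time: 12.75
tool_pos: [486.8, 47.7, 118.3]
tcp_rot: [-3.138, -0.0, 1.508]
contact_force: [0.1, -0.3, -0.6]
grip_width: 50.2
finger_force: 29.9
```

Emit:
send_rows:
  offset:
    - [-0.725,0.026,0]
    - [-0.725,0.026,0]
    - [-0.725,0.026,0]
  delta_rot:
    - [0,0,0]
    - [0,0,0]
    - [0,0,0]

```text
time: 13.12
tool_pos: [485.3, -38.4, 118.9]
tcp_rot: [-3.14, -0.001, 1.509]
contact_force: [0.0, -0.0, -0.5]
grip_width: 49.8
finger_force: 29.9
```

Emit:
send_rows:
  offset:
    - [-0.725,0.026,0]
    - [-0.725,0.026,0]
    - [-0.725,0.026,0]
    - [-0.725,0.026,0]
    - [-0.725,0.026,0]
  delta_rot:
    - [0,0,0]
    - [0,0,0]
    - [0,0,0]
    - [0,0,0]
    - [0,0,0]

```text
time: 13.75
tool_pos: [483.6, -123.5, 119.8]
tcp_rot: [-3.141, -0.001, 1.513]
contact_force: [-0.0, 0.4, -0.2]
grip_width: 49.9
finger_force: 29.9
```

Emit:
send_rows:
  offset:
    - [0,0,0.3]
    - [0,0,0.55]
    - [0,0,0.7]
    - [0,0,0.78]
    - [0,0,0.79]
    - [0,0,0.79]
    - [0,0,0.79]
  delta_rot:
    - [0,0,0]
    - [0,0,0]
    - [0,0,0]
    - [0,0,0]
    - [0,0,0]
    - [0,0,0]
    - [0,0,0]

```text
time: 14.62
tool_pos: [484.1, -125.2, 25.8]
tcp_rot: [3.14, 0.0, 1.511]
contact_force: [0.0, 0.4, -1.4]
grip_width: 50.1
finger_force: 29.9
```

Emit:
send_rows:
  offset:
    - [0,0,0.01]
    - [0,0,0.01]
  delta_rot:
    - [0,0,0]
    - [0,0,0]

```text
time: 14.88
tool_pos: [483.7, -125.1, 24.0]
tcp_rot: [3.141, -0.0, 1.511]
contact_force: [-1.4, -0.6, -1.0]
grip_width: 50.0
finger_force: 29.9
```

Emit:
send_rows:
  offset:
    - [0,0,0]
    - [0,0,0]
    - [0,0,0]
    - [0,0,0]
    - [0,0,-0.3]
    - [0,0,-0.75]
    - [0,0,-0.75]
    - [0,0,-0.75]
  delta_rot:
    - [0,0,0]
    - [0,0,0]
    - [0,0,0]
    - [0,0,0]
    - [0,0,0]
    - [0,0,0]
    - [0,0,0]
    - [0,0,0]
  grip: 1

```text
time: 15.88
tool_pos: [483.2, -124.9, 113.5]
tcp_rot: [-3.141, -0.0, 1.511]
contact_force: [-0.7, 0.5, -0.1]
grip_width: 91.9
finger_force: 0.0
```

```bash
python3 - <<'E'
from h import *
parts()
legs((473.8,-208.2,113),(473.8,-208.2,22))
E
```

```text
cap [431.6  17.5] yaw 0.07 err 0.27 conf 0.77 near C0 [ -57.4 -118.1]
blank [492.5 219.4] yaw -0.2 err 0.14 conf 0.78 near C1 [-0.3 -1.2]
blank [495.7 306.5] yaw -0.12 err 0.07 conf 0.56 near C2 [-0.9  1. ]
t 16.02 tcp [ 482.8 -124.8  112.5] rpy [-3.139e+00 -1.000e-03  1.511e+00] w 92.3 F [-0.2  0.2 -0.1]
1 x [-0.699, -0.033, -0.004] to [ 473.8 -208.2  113. ]
1 x [-0.0, -0.0, 0.758] to [ 473.8 -208.2   22. ]
```

Emit:
send_rows:
  offset:
    - [-0.695,-0.033,0]
    - [-0.695,-0.033,0]
    - [-0.695,-0.033,0]
    - [-0.695,-0.033,0]
  delta_rot:
    - [0,0,0]
    - [0,0,0]
    - [0,0,0]
    - [0,0,0]

```text
time: 16.52
tool_pos: [474.3, -207.1, 113.3]
tcp_rot: [-3.14, -0.001, 1.511]
contact_force: [-0.7, 1.0, -0.6]
grip_width: 91.8
finger_force: 0.0
```

Emit:
send_rows:
  offset:
    - [0,0,0.35]
    - [0,0,0.75]
    - [0,0,0.76]
    - [0,0,0.76]
  delta_rot:
    - [0,0,0]
    - [0,0,0]
    - [0,0,0]
    - [0,0,0]

```text
time: 17.02
tool_pos: [475.4, -207.8, 23.8]
tcp_rot: [3.141, 0.0, 1.512]
contact_force: [0.1, 0.2, 0.4]
grip_width: 91.7
finger_force: 0.0
```

Emit:
send_rows:
  offset:
    - [0,0,0]
    - [0,0,0]
    - [0,0,0]
    - [0,0,0]
    - [0,0,0]
    - [0,0,0]
  delta_rot:
    - [0,0,0]
    - [0,0,0]
    - [0,0,0]
    - [0,0,0]
    - [0,0,0]
    - [0,0,0]
  grip: 0.4

```text
time: 17.77
tool_pos: [474.7, -208.2, 22.8]
tcp_rot: [3.141, -0.0, 1.511]
contact_force: [-1.3, 0.8, 2.8]
grip_width: 49.9
finger_force: 29.9
```

Emit:
send_rows:
  offset:
    - [0,0,-0.3]
    - [0,0,-0.8]
    - [0,0,-0.8]
    - [0,0,-0.8]
  delta_rot:
    - [0,0,0]
    - [0,0,0]
    - [0,0,0]
    - [0,0,0]

```text
time: 18.27
tool_pos: [474.2, -207.8, 118.2]
tcp_rot: [-3.141, -0.0, 1.511]
contact_force: [-0.8, 0.4, 0.0]
grip_width: 49.7
finger_force: 29.9
```

Emit:
send_rows:
  offset:
    - [0.955,-0.017,0]
    - [0.955,-0.017,0]
    - [0.955,-0.017,0]
  delta_rot:
    - [0,0,0]
    - [0,0,0]
    - [0,0,0]

```text
time: 18.65
tool_pos: [478.0, -90.2, 116.9]
tcp_rot: [-3.137, -0.002, 1.515]
contact_force: [0.6, -0.1, 0.1]
grip_width: 49.7
finger_force: 29.9
```

Emit:
send_rows:
  offset:
    - [0.955,-0.017,0]
    - [0.955,-0.017,0]
    - [0.955,-0.017,0]
  delta_rot:
    - [0,0,0]
    - [0,0,0]
    - [0,0,0]

```text
time: 19.02
tool_pos: [483.5, 23.0, 117.4]
tcp_rot: [-3.139, -0.0, 1.515]
contact_force: [-0.1, 0.2, -0.6]
grip_width: 49.4
finger_force: 29.9
```

Emit:
send_rows:
  offset:
    - [0.955,-0.017,0]
    - [0.955,-0.017,0]
    - [0.955,-0.017,0]
    - [0.955,-0.017,0]
    - [0.955,-0.017,0]
  delta_rot:
    - [0,0,0]
    - [0,0,0]
    - [0,0,0]
    - [0,0,0]
    - [0,0,0]

```text
time: 19.65
tool_pos: [489.3, 133.7, 118.4]
tcp_rot: [-3.141, 0.0, 1.509]
contact_force: [0.0, -0.0, -0.0]
grip_width: 49.8
finger_force: 29.9
```

Emit:
send_rows:
  offset:
    - [0,0,0.3]
    - [0,0,0.55]
    - [0,0,0.7]
    - [0,0,0.78]
    - [0,0,0.79]
    - [0,0,0.79]
    - [0,0,0.79]
  delta_rot:
    - [0,0,0]
    - [0,0,0]
    - [0,0,0]
    - [0,0,0]
    - [0,0,0]
    - [0,0,0]
    - [0,0,0]

```text
time: 20.52
tool_pos: [489.4, 135.1, 25.0]
tcp_rot: [3.141, -0.001, 1.509]
contact_force: [-3.6, 4.7, 7.8]
grip_width: 49.8
finger_force: 30.0
```

Emit:
send_rows:
  offset:
    - [0.01,-0.008,-0.01]
    - [0.02,-0.013,-0.01]
    - [0.02,-0.013,0]
    - [0.02,-0.013,0.005]
    - [0.02,-0.013,0.005]
  delta_rot:
    - [0,0,0]
    - [0,0,0]
    - [0,0,0]
    - [0,0,0]
    - [0,0,0]

```text
time: 21.15
tool_pos: [487.9, 137.3, 24.5]
tcp_rot: [3.141, 0.0, 1.511]
contact_force: [-3.8, -4.3, 14.1]
grip_width: 49.7
finger_force: 30.0
```

Emit:
send_rows:
  offset:
    - [-0.005,0,-0.01]
    - [-0.005,0,-0.01]
    - [-0.005,0,-0.01]
    - [-0.005,0,-0.01]
    - [-0.005,0,-0.3]
    - [-0.005,0,-0.75]
    - [-0.005,0,-0.75]
    - [-0.005,0,-0.75]
  delta_rot:
    - [0,0,0]
    - [0,0,0]
    - [0,0,0]
    - [0,0,0]
    - [0,0,0]
    - [0,0,0]
    - [0,0,0]
    - [0,0,0]
  grip: 1

```text
time: 22.15
tool_pos: [487.3, 137.3, 113.0]
tcp_rot: [-3.141, 0.0, 1.511]
contact_force: [-0.7, 0.2, 0.2]
grip_width: 92.1
finger_force: 0.0
```

Emit:
send_rows:
  offset:
    - [0,-0.9,0]
    - [0,-0.9,0]
    - [0,-0.9,0]
  delta_rot:
    - [0,0,0]
    - [0,0,0]
    - [0,0,0]

```text
time: 22.52
tool_pos: [375.6, 143.7, 111.9]
tcp_rot: [-3.136, 0.001, 1.512]
contact_force: [1.5, 0.7, -0.0]
grip_width: 91.8
finger_force: 0.0
```

```bash
python3 - <<'E'
from h import *
parts();state()
im=optics.capture("top")[130:215,120:390];s=optics.capture("side")[140:310,180:290]
a=cv2.resize(im,None,fx=2.9,fy=2.9,interpolation=cv2.INTER_CUBIC);b=cv2.resize(s,None,fx=2,fy=2,interpolation=cv2.INTER_CUBIC)
v=np.zeros((600,800,3),np.uint8);v[:a.shape[0],:a.shape[1]]=a[:, :800];v[250:250+340,:220]=b
cv2.imwrite("pics/d1.png",v[:,:,::-1])
E
```

```text
cap [486.1 132.7] yaw -0.02 err 0.34 conf 0.66 near C0 [-2.8 -3. ]
cap [496.  223.3] yaw -0.1 err 0.19 conf 0.37 near C1 [3.2 2.7]
blank [ 482.8 -123. ] yaw -0.01 err 0.07 conf 0.86 near B2 [-0.8  1.8]
blank [494.  219.6] yaw -0.14 err 0.24 conf 0.82 near C1 [ 1.2 -1. ]
blank [496.1 306.7] yaw -0.12 err 0.12 conf 0.71 near C2 [-0.5  1.1]
t 22.68 tcp [380.7 143.8 112.9] rpy [ 3.141 -0.     1.511] w 91.8 F [0.3 0.2 0.3]
```

View pics/d1.png

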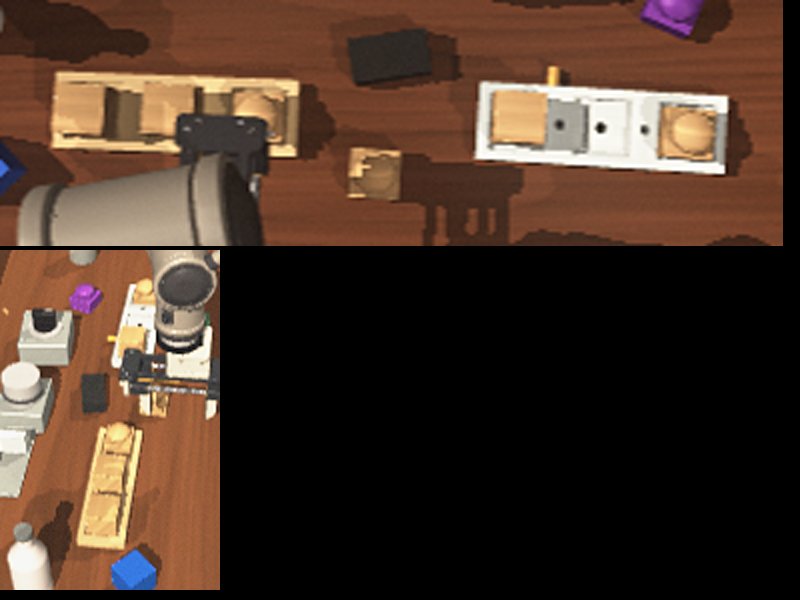

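The picture shows B2's blank (519,118) seated, B1 (605,128) empty, the parked cap (375,175), and C0's cap (257,110) half hidden by the hand. I'll check C0 again once the arm is clear. Next is the blank in C1.

Emit:
send_rows:
  offset:
    - [0.685,0.91,0]
    - [0.685,0.91,0]
    - [0.685,0.91,0]
    - [0.685,0.91,0]
  delta_rot:
    - [0,0,0]
    - [0,0,0]
    - [0,0,0]
    - [0,0,0]

```text
time: 23.28
tool_pos: [493.9, 219.2, 112.3]
tcp_rot: [-3.14, 0.001, 1.511]
contact_force: [-0.5, 0.3, 0.6]
grip_width: 91.9
finger_force: 0.0
```

Emit:
send_rows:
  offset:
    - [0,0,0.35]
    - [0,0,0.74]
    - [0,0,0.74]
    - [0,0,0.74]
  delta_rot:
    - [0,0,0]
    - [0,0,0]
    - [0,0,0]
    - [0,0,0]

```text
time: 23.78
tool_pos: [494.2, 219.1, 26.0]
tcp_rot: [3.14, -0.0, 1.51]
contact_force: [0.6, 1.3, 0.7]
grip_width: 92.0
finger_force: 0.0
```

Emit:
send_rows:
  offset:
    - [0,0,0]
    - [0,0,0]
    - [0,0,0]
    - [0,0,0]
    - [0,0,0]
    - [0,0,0]
  delta_rot:
    - [0,0,0]
    - [0,0,0]
    - [0,0,0]
    - [0,0,0]
    - [0,0,0]
    - [0,0,0]
  grip: 0.4

```text
time: 24.52
tool_pos: [493.9, 219.3, 24.6]
tcp_rot: [3.141, -0.0, 1.511]
contact_force: [-1.0, 0.2, 2.3]
grip_width: 50.0
finger_force: 29.9
```

Emit:
send_rows:
  offset:
    - [0,0,-0.3]
    - [0,0,-0.8]
    - [0,0,-0.8]
    - [0,0,-0.8]
  delta_rot:
    - [0,0,0]
    - [0,0,0]
    - [0,0,0]
    - [0,0,0]

```text
time: 25.02
tool_pos: [493.3, 219.1, 120.0]
tcp_rot: [-3.141, 0.0, 1.511]
contact_force: [0.6, 0.1, -1.5]
grip_width: 49.8
finger_force: 29.9
```

Emit:
send_rows:
  offset:
    - [-0.895,0.018,0]
    - [-0.895,0.018,0]
    - [-0.895,0.018,0]
  delta_rot:
    - [0,0,0]
    - [0,0,0]
    - [0,0,0]

```text
time: 25.4
tool_pos: [488.2, 109.4, 118.7]
tcp_rot: [-3.137, 0.001, 1.507]
contact_force: [-0.9, 0.4, -1.7]
grip_width: 49.9
finger_force: 29.9
```

Emit:
send_rows:
  offset:
    - [-0.895,0.018,0]
    - [-0.895,0.018,0]
    - [-0.895,0.018,0]
  delta_rot:
    - [0,0,0]
    - [0,0,0]
    - [0,0,0]

```text
time: 25.78
tool_pos: [484.7, 3.0, 119.2]
tcp_rot: [-3.139, -0.0, 1.507]
contact_force: [0.2, 0.8, -1.0]
grip_width: 49.8
finger_force: 29.9
```

Emit:
send_rows:
  offset:
    - [-0.895,0.018,0]
    - [-0.895,0.018,0]
    - [-0.895,0.018,0]
  delta_rot:
    - [0,0,0]
    - [0,0,0]
    - [0,0,0]

```text
time: 26.15
tool_pos: [481.0, -103.6, 119.6]
tcp_rot: [-3.14, -0.001, 1.508]
contact_force: [0.5, -0.5, 0.1]
grip_width: 50.2
finger_force: 29.9
```

Emit:
send_rows:
  offset:
    - [-0.895,0.018,0]
    - [-0.895,0.018,0]
    - [-0.895,0.018,0]
    - [-0.895,0.018,0]
    - [-0.895,0.018,0]
  delta_rot:
    - [0,0,0]
    - [0,0,0]
    - [0,0,0]
    - [0,0,0]
    - [0,0,0]

```text
time: 26.78
tool_pos: [476.9, -208.0, 120.2]
tcp_rot: [-3.141, -0.001, 1.513]
contact_force: [0.5, 0.1, -1.5]
grip_width: 49.6
finger_force: 29.9
```

Emit:
send_rows:
  offset:
    - [0,0,0.3]
    - [0,0,0.55]
    - [0,0,0.7]
    - [0,0,0.78]
    - [0,0,0.79]
    - [0,0,0.79]
    - [0,0,0.79]
  delta_rot:
    - [0,0,0]
    - [0,0,0]
    - [0,0,0]
    - [0,0,0]
    - [0,0,0]
    - [0,0,0]
    - [0,0,0]

```text
time: 27.65
tool_pos: [477.1, -210.2, 26.4]
tcp_rot: [3.14, 0.001, 1.511]
contact_force: [-0.2, 0.2, -1.0]
grip_width: 50.1
finger_force: 29.9
```

```bash
python3 - <<'E'
from h import *
parts();state()
im=optics.capture("top")[130:215,120:390]
a=cv2.resize(im,None,fx=2.9,fy=2.9,interpolation=cv2.INTER_CUBIC)
cv2.imwrite("pics/d2.png",a[:,:,::-1])
E
```

```text
cap [487.1 133.2] yaw -0.08 err 0.15 conf 0.69 near C0 [-1.8 -2.5]
cap [430.2  17.8] yaw -0.04 err 0.24 conf 0.63 near C0 [ -58.8 -117.9]
cap [ 263.1 -368.5] yaw 0.35 err 0.25 conf 0.62 near B0 [-206.9  -74.2]
blank [495.4 305.7] yaw -0.12 err 0.1 conf 0.94 near C2 [-1.2  0.2]
blank [ 484.1 -123.5] yaw 0.02 err 0.16 conf 0.6 near B2 [0.5 1.4]
t 27.8 tcp [ 476.9 -210.2   26.2] rpy [3.141 0.    1.511] w 49.9 F [ 0.4  0.  -1.7]
```

View pics/d2.png

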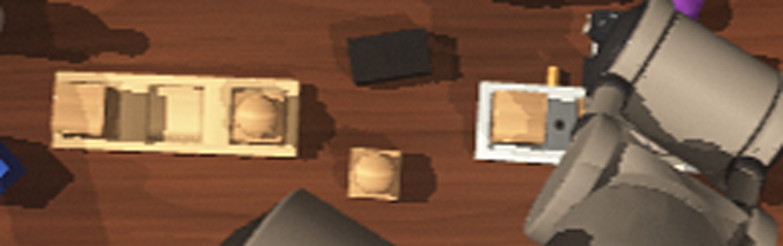

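C0's cap (258,112) is centred and seated. I'll release the blank in B1 and fetch the cap from B0.

Emit:
send_rows:
  offset:
    - [0,0,0.015]
    - [0,0,0.015]
    - [0,0,0.015]
  delta_rot:
    - [0,0,0]
    - [0,0,0]
    - [0,0,0]

```text
time: 28.22
tool_pos: [476.9, -210.2, 24.6]
tcp_rot: [3.141, 0.0, 1.511]
contact_force: [-1.1, 1.4, 6.5]
grip_width: 49.8
finger_force: 29.9
```

Emit:
send_rows:
  offset:
    - [0,0,0]
    - [0,0,0]
    - [0,0,0]
    - [0,0,0]
    - [0,0,-0.3]
    - [0,0,-0.75]
    - [0,0,-0.75]
    - [0,0,-0.75]
  delta_rot:
    - [0,0,0]
    - [0,0,0]
    - [0,0,0]
    - [0,0,0]
    - [0,0,0]
    - [0,0,0]
    - [0,0,0]
    - [0,0,0]
  grip: 1

```text
time: 29.22
tool_pos: [476.4, -209.9, 113.6]
tcp_rot: [-3.141, -0.0, 1.511]
contact_force: [-1.6, -0.3, -0.9]
grip_width: 91.7
finger_force: 0.0
```

Emit:
send_rows:
  offset:
    - [-0.675,-0.045,0]
    - [-0.675,-0.045,0]
    - [-0.675,-0.045,0]
    - [-0.675,-0.045,0]
  delta_rot:
    - [0,0,0]
    - [0,0,0]
    - [0,0,0]
    - [0,0,0]

```text
time: 29.72
tool_pos: [466.1, -289.2, 113.1]
tcp_rot: [-3.14, -0.002, 1.511]
contact_force: [0.6, 0.2, -0.1]
grip_width: 92.0
finger_force: 0.0
```

Emit:
send_rows:
  offset:
    - [0,0,0.35]
    - [0,0,0.75]
    - [0,0,0.76]
    - [0,0,0.76]
  delta_rot:
    - [0,0,0]
    - [0,0,0]
    - [0,0,0]
    - [0,0,0]

```text
time: 30.22
tool_pos: [467.3, -290.3, 24.0]
tcp_rot: [3.14, 0.001, 1.512]
contact_force: [0.6, -0.2, 0.2]
grip_width: 91.6
finger_force: 0.0
```

Emit:
send_rows:
  offset:
    - [0,0,0]
    - [0,0,0]
    - [0,0,0]
    - [0,0,0]
    - [0,0,0]
    - [0,0,0]
  delta_rot:
    - [0,0,0]
    - [0,0,0]
    - [0,0,0]
    - [0,0,0]
    - [0,0,0]
    - [0,0,0]
  grip: 0.4

```text
time: 30.98
tool_pos: [466.6, -290.7, 22.9]
tcp_rot: [3.141, 0.0, 1.511]
contact_force: [-0.4, 1.0, 1.5]
grip_width: 50.4
finger_force: 29.6
```

Emit:
send_rows:
  offset:
    - [0,0,-0.3]
    - [0,0,-0.8]
    - [0,0,-0.8]
    - [0,0,-0.8]
  delta_rot:
    - [0,0,0]
    - [0,0,0]
    - [0,0,0]
    - [0,0,0]

```text
time: 31.48
tool_pos: [466.0, -290.2, 118.1]
tcp_rot: [-3.141, -0.001, 1.511]
contact_force: [0.1, 0.9, -2.0]
grip_width: 50.1
finger_force: 29.7
```

Emit:
send_rows:
  offset:
    - [0.853,-0.009,0]
    - [0.853,-0.009,0]
    - [0.853,-0.009,0]
  delta_rot:
    - [0,0,0]
    - [0,0,0]
    - [0,0,0]

```text
time: 31.85
tool_pos: [470.3, -185.3, 116.9]
tcp_rot: [-3.138, -0.003, 1.514]
contact_force: [-0.4, -0.9, -1.4]
grip_width: 49.7
finger_force: 29.7
```

Emit:
send_rows:
  offset:
    - [0.853,-0.009,0]
    - [0.853,-0.009,0]
    - [0.853,-0.009,0]
  delta_rot:
    - [0,0,0]
    - [0,0,0]
    - [0,0,0]

```text
time: 32.22
tool_pos: [475.9, -84.5, 117.6]
tcp_rot: [-3.139, -0.001, 1.514]
contact_force: [-0.0, 0.5, -0.8]
grip_width: 49.8
finger_force: 29.7
```

Emit:
send_rows:
  offset:
    - [0.853,-0.009,0]
    - [0.853,-0.009,0]
    - [0.853,-0.009,0]
  delta_rot:
    - [0,0,0]
    - [0,0,0]
    - [0,0,0]

```text
time: 32.6
tool_pos: [481.6, 16.9, 117.9]
tcp_rot: [-3.14, -0.0, 1.513]
contact_force: [0.9, 0.1, -0.9]
grip_width: 50.0
finger_force: 29.7
```

Emit:
send_rows:
  offset:
    - [0.853,-0.009,0]
    - [0.853,-0.009,0]
    - [0.853,-0.009,0]
  delta_rot:
    - [0,0,0]
    - [0,0,0]
    - [0,0,0]

```text
time: 32.98
tool_pos: [487.1, 118.7, 118.0]
tcp_rot: [-3.141, 0.0, 1.513]
contact_force: [-0.1, -0.8, -0.9]
grip_width: 49.7
finger_force: 29.7
```

Emit:
send_rows:
  offset:
    - [0.853,-0.009,0]
    - [0.853,-0.009,0]
    - [0.853,-0.009,0]
    - [0.853,-0.009,0]
    - [0.853,-0.009,0]
  delta_rot:
    - [0,0,0]
    - [0,0,0]
    - [0,0,0]
    - [0,0,0]
    - [0,0,0]

```text
time: 33.6
tool_pos: [492.1, 218.8, 118.5]
tcp_rot: [-3.141, 0.001, 1.509]
contact_force: [0.2, -0.2, -0.3]
grip_width: 49.7
finger_force: 29.7
```

Emit:
send_rows:
  offset:
    - [0,0,0.3]
    - [0,0,0.55]
    - [0,0,0.7]
    - [0,0,0.76]
    - [0,0,0.78]
    - [0,0,0.78]
    - [0,0,0.78]
  delta_rot:
    - [0,0,0]
    - [0,0,0]
    - [0,0,0]
    - [0,0,0]
    - [0,0,0]
    - [0,0,0]
    - [0,0,0]

```text
time: 34.48
tool_pos: [491.3, 220.6, 26.4]
tcp_rot: [-3.141, -0.001, 1.509]
contact_force: [-5.1, 4.5, 7.4]
grip_width: 50.0
finger_force: 30.0
```

Emit:
send_rows:
  offset:
    - [0,0,-0.01]
    - [0.012,-0.015,-0.01]
    - [0.012,-0.015,0]
    - [0.012,-0.015,0.005]
    - [0.012,-0.015,0.005]
  delta_rot:
    - [0,0,0]
    - [0,0,0]
    - [0,0,0]
    - [0,0,0]
    - [0,0,0]

```text
time: 35.1
tool_pos: [490.4, 222.1, 25.7]
tcp_rot: [3.14, -0.0, 1.511]
contact_force: [-1.9, -1.2, 11.5]
grip_width: 49.7
finger_force: 30.0
```

Emit:
send_rows:
  offset:
    - [0,0,-0.005]
    - [0,0,-0.005]
    - [0,0,-0.005]
    - [0,0,-0.005]
    - [0,0,-0.3]
    - [0,0,-0.75]
    - [0,0,-0.75]
    - [0,0,-0.75]
  delta_rot:
    - [0,0,0]
    - [0,0,0]
    - [0,0,0]
    - [0,0,0]
    - [0,0,0]
    - [0,0,0]
    - [0,0,0]
    - [0,0,0]
  grip: 1

```text
time: 36.1
tool_pos: [489.7, 222.1, 114.2]
tcp_rot: [-3.141, 0.0, 1.511]
contact_force: [0.3, 0.1, -0.3]
grip_width: 91.5
finger_force: 0.0
```

Emit:
send_rows:
  offset:
    - [0.7,0.003,0]
    - [0.7,0.003,0]
    - [0.7,0.003,0]
    - [0.7,0.003,0]
  delta_rot:
    - [0,0,0]
    - [0,0,0]
    - [0,0,0]
    - [0,0,0]

```text
time: 36.6
tool_pos: [494.8, 305.0, 113.6]
tcp_rot: [-3.14, 0.001, 1.511]
contact_force: [-0.8, -0.3, -0.5]
grip_width: 91.9
finger_force: 0.0
```

Emit:
send_rows:
  offset:
    - [0,0,0.35]
    - [0,0,0.75]
    - [0,0,0.76]
    - [0,0,0.76]
  delta_rot:
    - [0,0,0]
    - [0,0,0]
    - [0,0,0]
    - [0,0,0]

```text
time: 37.1
tool_pos: [496.3, 305.7, 24.7]
tcp_rot: [3.14, -0.001, 1.51]
contact_force: [0.8, -0.3, -0.0]
grip_width: 91.6
finger_force: 0.0
```

Emit:
send_rows:
  offset:
    - [0,0,0]
    - [0,0,0]
    - [0,0,0]
    - [0,0,0]
    - [0,0,0]
    - [0,0,0]
  delta_rot:
    - [0,0,0]
    - [0,0,0]
    - [0,0,0]
    - [0,0,0]
    - [0,0,0]
    - [0,0,0]
  grip: 0.4

```text
time: 37.85
tool_pos: [495.5, 306.1, 23.5]
tcp_rot: [3.141, -0.0, 1.511]
contact_force: [-0.2, -0.1, 1.8]
grip_width: 50.0
finger_force: 29.9
```

Emit:
send_rows:
  offset:
    - [0,0,-0.3]
    - [0,0,-0.8]
    - [0,0,-0.8]
    - [0,0,-0.8]
  delta_rot:
    - [0,0,0]
    - [0,0,0]
    - [0,0,0]
    - [0,0,0]

```text
time: 38.35
tool_pos: [494.9, 305.7, 118.7]
tcp_rot: [-3.141, 0.0, 1.511]
contact_force: [-0.4, -0.2, -0.9]
grip_width: 50.0
finger_force: 29.9
```

Emit:
send_rows:
  offset:
    - [-0.833,0.015,0]
    - [-0.833,0.015,0]
    - [-0.833,0.015,0]
  delta_rot:
    - [0,0,0]
    - [0,0,0]
    - [0,0,0]

```text
time: 38.72
tool_pos: [490.0, 203.7, 117.5]
tcp_rot: [-3.137, 0.002, 1.508]
contact_force: [1.3, 0.3, -1.2]
grip_width: 49.7
finger_force: 29.9
```

Emit:
send_rows:
  offset:
    - [-0.833,0.015,0]
    - [-0.833,0.015,0]
    - [-0.833,0.015,0]
  delta_rot:
    - [0,0,0]
    - [0,0,0]
    - [0,0,0]

```text
time: 39.1
tool_pos: [486.6, 105.0, 118.2]
tcp_rot: [-3.139, 0.0, 1.508]
contact_force: [0.3, 0.8, -1.5]
grip_width: 50.1
finger_force: 29.9
```

Emit:
send_rows:
  offset:
    - [-0.833,0.015,0]
    - [-0.833,0.015,0]
    - [-0.833,0.015,0]
  delta_rot:
    - [0,0,0]
    - [0,0,0]
    - [0,0,0]

```text
time: 39.48
tool_pos: [483.0, 5.8, 118.6]
tcp_rot: [-3.141, -0.0, 1.509]
contact_force: [0.2, 0.4, -0.8]
grip_width: 50.0
finger_force: 29.9
```

Emit:
send_rows:
  offset:
    - [-0.833,0.015,0]
    - [-0.833,0.015,0]
    - [-0.833,0.015,0]
  delta_rot:
    - [0,0,0]
    - [0,0,0]
    - [0,0,0]

```text
time: 39.85
tool_pos: [479.2, -93.7, 118.8]
tcp_rot: [-3.141, -0.001, 1.509]
contact_force: [-0.5, 0.1, -0.7]
grip_width: 49.8
finger_force: 29.9
```

Emit:
send_rows:
  offset:
    - [-0.833,0.015,0]
    - [-0.833,0.015,0]
    - [-0.833,0.015,0]
  delta_rot:
    - [0,0,0]
    - [0,0,0]
    - [0,0,0]

```text
time: 40.22
tool_pos: [475.2, -193.4, 118.8]
tcp_rot: [3.142, -0.001, 1.509]
contact_force: [0.2, 0.7, -1.3]
grip_width: 49.8
finger_force: 29.9
```

Emit:
send_rows:
  offset:
    - [-0.833,0.015,0]
    - [-0.833,0.015,0]
    - [-0.833,0.015,0]
    - [-0.833,0.015,0]
    - [-0.833,0.015,0]
  delta_rot:
    - [0,0,0]
    - [0,0,0]
    - [0,0,0]
    - [0,0,0]
    - [0,0,0]

```text
time: 40.85
tool_pos: [470.7, -291.3, 119.2]
tcp_rot: [-3.141, -0.001, 1.513]
contact_force: [-0.1, -0.5, -1.0]
grip_width: 49.9
finger_force: 29.9
```

Emit:
send_rows:
  offset:
    - [0,0,0.3]
    - [0,0,0.55]
    - [0,0,0.7]
    - [0,0,0.77]
    - [0,0,0.785]
    - [0,0,0.785]
    - [0,0,0.785]
  delta_rot:
    - [0,0,0]
    - [0,0,0]
    - [0,0,0]
    - [0,0,0]
    - [0,0,0]
    - [0,0,0]
    - [0,0,0]

```text
time: 41.72
tool_pos: [470.5, -293.7, 27.2]
tcp_rot: [3.141, 0.002, 1.512]
contact_force: [-6.1, -3.1, 11.8]
grip_width: 50.0
finger_force: 30.0
```

```bash
python3 - <<'E'
from h import *
parts();state()
im=optics.capture("top")[130:215,120:390]
a=cv2.resize(im,None,fx=2.9,fy=2.9,interpolation=cv2.INTER_CUBIC)
cv2.imwrite("pics/d3.png",a[:,:,::-1])
E
```

```text
cap [487.8 132.6] yaw -0.02 err 0.11 conf 0.75 near C0 [-1.1 -3.1]
cap [489.7 219.3] yaw -0.06 err 0.11 conf 0.74 near C1 [-3.1 -1.3]
cap [431.3  18.4] yaw -0.08 err 0.28 conf 0.5 near C0 [ -57.7 -117.3]
blank [ 477.4 -208.1] yaw 0.05 err 0.15 conf 0.95 near B1 [0.6 1.5]
blank [ 482.7 -122.6] yaw -0.01 err 0.09 conf 0.89 near B2 [-0.9  2.3]
t 41.88 tcp [ 470.5 -293.7   27.1] rpy [3.141e+00 2.000e-03 1.512e+00] w 50.1 F [-6.7 -3.8 10.9]
```

View pics/d3.png

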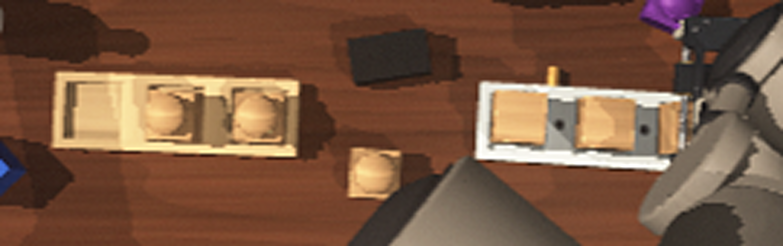

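Both caps in C1 (170,110) and C0 (258,112) look seated, as do the blanks in B2 and B1. The B0 blank is rubbing the lip, so I'll shift it along the reaction force.

Emit:
send_rows:
  offset:
    - [0,0,-0.02]
    - [-0.01,-0.022,-0.02]
    - [-0.01,-0.022,-0.01]
    - [-0.01,-0.022,0]
    - [-0.01,-0.022,0]
    - [-0.01,-0.022,0]
  delta_rot:
    - [0,0,0]
    - [0,0,0]
    - [0,0,0]
    - [0,0,0]
    - [0,0,0]
    - [0,0,0]

```text
time: 42.68
tool_pos: [467.6, -294.4, 26.4]
tcp_rot: [3.141, 0.0, 1.511]
contact_force: [-4.1, 0.5, 13.3]
grip_width: 50.0
finger_force: 30.0
```

Emit:
send_rows:
  offset:
    - [0,-0.015,-0.015]
    - [0,-0.015,-0.01]
    - [0,-0.015,0]
    - [0,-0.015,0.005]
    - [0,-0.015,0.005]
  delta_rot:
    - [0,0,0]
    - [0,0,0]
    - [0,0,0]
    - [0,0,0]
    - [0,0,0]

```text
time: 43.3
tool_pos: [465.8, -294.6, 25.8]
tcp_rot: [3.141, 0.001, 1.511]
contact_force: [-4.0, 0.4, 16.0]
grip_width: 49.7
finger_force: 30.0
```

Emit:
send_rows:
  offset:
    - [0,0,-0.01]
    - [0,0,-0.01]
    - [0,0,-0.01]
    - [0,0,-0.01]
    - [0,0,-0.3]
    - [0,0,-0.75]
    - [0,0,-0.75]
    - [0,0,-0.75]
  delta_rot:
    - [0,0,0]
    - [0,0,0]
    - [0,0,0]
    - [0,0,0]
    - [0,0,0]
    - [0,0,0]
    - [0,0,0]
    - [0,0,0]
  grip: 1

```text
time: 44.3
tool_pos: [465.5, -294.0, 114.1]
tcp_rot: [-3.141, -0.0, 1.511]
contact_force: [-0.6, -0.8, -0.5]
grip_width: 91.8
finger_force: 0.0
```

Emit:
send_rows:
  offset:
    - [0.865,-0.152,0]
    - [0.865,-0.152,0]
    - [0.865,-0.152,0]
  delta_rot:
    - [0,0,0]
    - [0,0,0]
    - [0,0,0]

```text
time: 44.68
tool_pos: [452.3, -186.5, 113.0]
tcp_rot: [-3.138, -0.003, 1.514]
contact_force: [0.0, -0.6, 0.4]
grip_width: 91.7
finger_force: 0.0
```

Emit:
send_rows:
  offset:
    - [0.865,-0.152,0]
    - [0.865,-0.152,0]
    - [0.865,-0.152,0]
  delta_rot:
    - [0,0,0]
    - [0,0,0]
    - [0,0,0]

```text
time: 45.05
tool_pos: [441.0, -83.2, 113.6]
tcp_rot: [-3.139, -0.001, 1.514]
contact_force: [-0.3, -0.1, -0.3]
grip_width: 92.0
finger_force: 0.0
```

Emit:
send_rows:
  offset:
    - [0.865,-0.152,0]
    - [0.865,-0.152,0]
    - [0.865,-0.152,0]
    - [0.865,-0.152,0]
    - [0.865,-0.152,0]
  delta_rot:
    - [0,0,0]
    - [0,0,0]
    - [0,0,0]
    - [0,0,0]
    - [0,0,0]

```text
time: 45.68
tool_pos: [430.3, 18.5, 114.3]
tcp_rot: [3.142, 0.0, 1.509]
contact_force: [-0.0, 0.1, 0.0]
grip_width: 92.0
finger_force: 0.0
```

```bash
python3 - <<'E'
from h import *
parts();state()
im=optics.capture("top")[130:215,120:390]
a=cv2.resize(im,None,fx=2.9,fy=2.9,interpolation=cv2.INTER_CUBIC)
s=optics.capture("side")[150:295,195:295];b=cv2.resize(s,None,fx=2.3,fy=2.3,interpolation=cv2.INTER_CUBIC)
v=np.zeros((600,800,3),np.uint8);v[:a.shape[0],:a.shape[1]]=a;v[255:255+b.shape[0],:b.shape[1]]=b
cv2.imwrite("pics/d4.png",v[:,:,::-1])
legs((430.2,19.4,13))
E
```

```text
cap [489.6 218.8] yaw -0.01 err 0.08 conf 0.54 near C1 [-3.2 -1.8]
blank [ 477.1 -208.3] yaw -0.09 err 0.12 conf 0.83 near B1 [0.3 1.3]
blank [ 465.4 -293. ] yaw -0.01 err 0.09 conf 0.76 near B0 [-4.6  1.3]
t 45.83 tcp [430.   19.  114.4] rpy [-3.142  0.     1.509] w 92.1 F [-0.   0.5  1. ]
t 45.92 tcp [429.9  19.3 114.5] rpy [ 3.142 -0.     1.51 ] w 92.1 F [-0.1  0.4  0. ]
1 x [0.001, 0.002, 0.846] to [430.2  19.4  13. ]
```

View pics/d4.png

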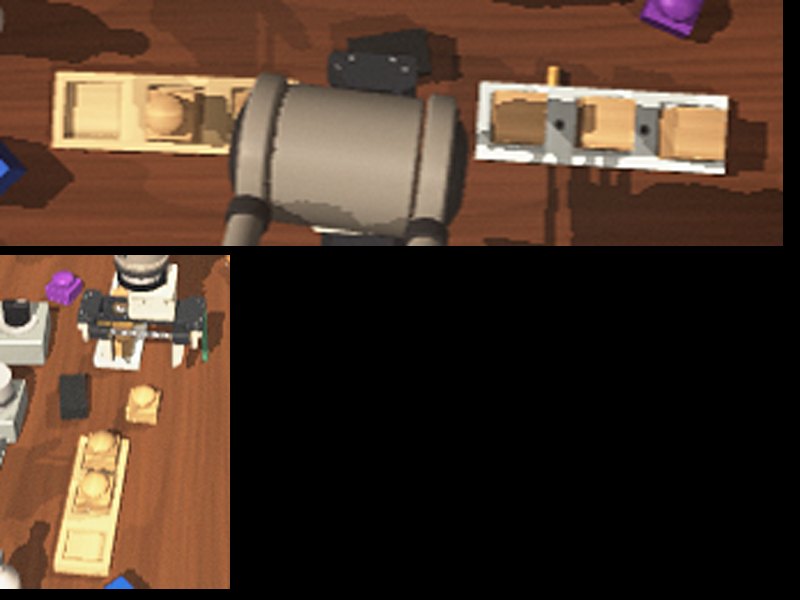

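B2 (519,118), B1 (607,123) and B0 (695,132) hold blanks, C2 (95,110) is empty, and the caps are in C1 and C0. I'll take the parked cap to C2.

Emit:
send_rows:
  offset:
    - [0,0,0.4]
    - [0,0,0.8]
    - [0,0,0.845]
    - [0,0,0.845]
    - [0,0,0.845]
  delta_rot:
    - [0,0,0]
    - [0,0,0]
    - [0,0,0]
    - [0,0,0]
    - [0,0,0]

```text
time: 46.55
tool_pos: [431.1, 19.7, 14.7]
tcp_rot: [3.138, 0.0, 1.511]
contact_force: [-0.1, 0.1, 0.2]
grip_width: 91.9
finger_force: 0.0
```

Emit:
send_rows:
  offset:
    - [0,0,0]
    - [0,0,0]
    - [0,0,0]
    - [0,0,0]
    - [0,0,0]
    - [0,0,0]
  delta_rot:
    - [0,0,0]
    - [0,0,0]
    - [0,0,0]
    - [0,0,0]
    - [0,0,0]
    - [0,0,0]
  grip: 0.4

```text
time: 47.3
tool_pos: [429.8, 19.9, 13.1]
tcp_rot: [3.142, -0.0, 1.511]
contact_force: [-0.4, 0.3, 0.4]
grip_width: 49.5
finger_force: 29.9
```

Emit:
send_rows:
  offset:
    - [0,0,-0.3]
    - [0,0,-0.85]
    - [0,0,-0.85]
    - [0,0,-0.85]
  delta_rot:
    - [0,0,0]
    - [0,0,0]
    - [0,0,0]
    - [0,0,0]

```text
time: 47.8
tool_pos: [429.4, 19.9, 114.9]
tcp_rot: [-3.142, -0.0, 1.511]
contact_force: [-0.9, 0.4, -1.9]
grip_width: 49.8
finger_force: 29.9
```

Emit:
send_rows:
  offset:
    - [0.807,0.132,0]
    - [0.807,0.132,0]
    - [0.807,0.132,0]
  delta_rot:
    - [0,0,0]
    - [0,0,0]
    - [0,0,0]

```text
time: 48.18
tool_pos: [450.4, 117.2, 113.2]
tcp_rot: [-3.138, 0.0, 1.514]
contact_force: [-0.7, -0.0, -1.7]
grip_width: 49.8
finger_force: 29.9
```

Emit:
send_rows:
  offset:
    - [0.807,0.132,0]
    - [0.807,0.132,0]
    - [0.807,0.132,0]
  delta_rot:
    - [0,0,0]
    - [0,0,0]
    - [0,0,0]

```text
time: 48.55
tool_pos: [472.4, 212.0, 113.4]
tcp_rot: [-3.139, 0.001, 1.513]
contact_force: [-0.1, -1.0, -1.4]
grip_width: 49.3
finger_force: 29.9
```

Emit:
send_rows:
  offset:
    - [0.807,0.132,0]
    - [0.807,0.132,0]
    - [0.807,0.132,0]
    - [0.807,0.132,0]
    - [0.807,0.132,0]
  delta_rot:
    - [0,0,0]
    - [0,0,0]
    - [0,0,0]
    - [0,0,0]
    - [0,0,0]

```text
time: 49.18
tool_pos: [494.4, 305.3, 114.8]
tcp_rot: [-3.141, 0.001, 1.509]
contact_force: [0.7, -0.4, -1.0]
grip_width: 49.7
finger_force: 29.9
```

Emit:
send_rows:
  offset:
    - [0,0,0.3]
    - [0,0,0.5]
    - [0,0,0.65]
    - [0,0,0.73]
    - [0,0,0.755]
    - [0,0,0.755]
    - [0,0,0.755]
  delta_rot:
    - [0,0,0]
    - [0,0,0]
    - [0,0,0]
    - [0,0,0]
    - [0,0,0]
    - [0,0,0]
    - [0,0,0]

```text
time: 50.05
tool_pos: [495.1, 307.2, 25.3]
tcp_rot: [3.14, -0.001, 1.511]
contact_force: [0.9, -0.4, -0.7]
grip_width: 49.6
finger_force: 29.9
```

Emit:
send_rows:
  offset:
    - [0,0,0.015]
    - [0,0,0.015]
    - [0,0,0.015]
  delta_rot:
    - [0,0,0]
    - [0,0,0]
    - [0,0,0]

```text
time: 50.42
tool_pos: [495.0, 307.2, 23.2]
tcp_rot: [3.141, -0.001, 1.511]
contact_force: [0.6, 0.5, 2.6]
grip_width: 49.5
finger_force: 29.9
```

Emit:
send_rows:
  offset:
    - [0,0,0]
    - [0,0,0]
    - [0,0,0]
    - [0,0,0]
    - [0,0,-0.3]
    - [0,0,-0.8]
    - [0,0,-0.8]
    - [0,0,-0.8]
  delta_rot:
    - [0,0,0]
    - [0,0,0]
    - [0,0,0]
    - [0,0,0]
    - [0,0,0]
    - [0,0,0]
    - [0,0,0]
    - [0,0,0]
  grip: 1

```text
time: 51.42
tool_pos: [494.3, 306.9, 118.5]
tcp_rot: [-3.141, 0.0, 1.511]
contact_force: [-0.5, 0.7, -0.4]
grip_width: 91.7
finger_force: 0.0
```

Emit:
send_rows:
  offset:
    - [0.2,-1.0,-0.9]
    - [0.2,-1.0,-0.9]
    - [0.2,-1.0,-0.9]
    - [0.2,-1.0,-0.9]
  delta_rot:
    - [0,0,0]
    - [0,0,0]
    - [0,0,0]
    - [0,0,0]

```text
time: 51.92
tool_pos: [375.2, 338.9, 227.4]
tcp_rot: [3.141, -0.001, 1.513]
contact_force: [-0.3, -0.4, -0.9]
grip_width: 91.5
finger_force: 0.0
```

Emit:
send_rows:
  offset:
    - [0.9,-0.7,0]
    - [0.9,-0.7,0]
    - [0.9,-0.7,0]
    - [0.9,-0.7,0]
  delta_rot:
    - [0,0,0]
    - [0,0,0]
    - [0,0,0]
    - [0,0,0]

```text
time: 52.42
tool_pos: [299.0, 450.6, 224.7]
tcp_rot: [-3.14, 0.003, 1.512]
contact_force: [0.4, -0.5, -0.2]
grip_width: 92.0
finger_force: 0.0
```

```bash
cat > pic.py <<'E'
from h import *
import sys
parts();state()
im=optics.capture("top");cv2.imwrite("/tmp/t.png",im[:,:,::-1])
a=cv2.resize(im[80:210,120:390],None,fx=2.9,fy=2.9,interpolation=cv2.INTER_CUBIC)
s=optics.capture("side");cv2.imwrite("/tmp/s.png",s[:,:,::-1])
b=cv2.resize(s[150:250,170:290],None,fx=2.2,fy=2.2,interpolation=cv2.INTER_CUBIC);c=cv2.resize(s[205:300,170:290],None,fx=2.2,fy=2.2,interpolation=cv2.INTER_CUBIC)
v=np.zeros((600,800,3),np.uint8);v[:377,:783]=a;v[380:600,:264]=b;v[380:589,280:544]=c
cv2.imwrite(sys.argv[1],v[:,:,::-1])
for t in("knob_grip","gate_grip"):
    A=finder.pinpoint(t,"top");B=finder.pinpoint(t,"side")
    for d in A: print(t,at("top",d['uv'],88 if t[0]=="k" else 44).round(1),np.round(d['uv'],1),round(d['confidence'],2),[ (tri(d['uv'],e['uv'])[0].round(1),round(tri(d['uv'],e['uv'])[1],1)) for e in B])
E
python3 pic.py pics/d5.png
```

```text
cap [490.1 219.1] yaw -0.07 err 0.13 conf 0.83 near C1 [-2.7 -1.5]
cap [493.9 304.1] yaw -0.16 err 0.18 conf 0.79 near C2 [-2.7 -1.4]
cap [485.9 132.6] yaw -0.02 err 0.13 conf 0.53 near C0 [-3.1 -3.1]
blank [ 474.7 -212.6] yaw 0.0 err 0.13 conf 0.81 near B1 [-2.1 -3. ]
blank [ 464.9 -293.8] yaw 0.04 err 0.1 conf 0.75 near B0 [-5.1  0.5]
blank [ 482.  -124.2] yaw 0.05 err 0.24 conf 0.72 near B2 [-1.6  0.7]
t 52.58 tcp [300.  449.8 226. ] rpy [-3.141e+00  1.000e-03  1.509e+00] w 91.9 F [0.9 0.5 0.4]
knob_grip [ 665.8 -134.5] [303.6 102.5] 0.66 [(array([ 664.9, -134.7,   86. ]), np.float64(2.9))]
gate_grip [676.7 133.3] [208.6 104.2] 0.71 [(array([444.3, 213.3,  56.9]), np.float64(477.4))]
gate_grip [ 484.9 -112. ] [294.7 169.8] 0.4 [(array([ 349.7, -108.5, -456. ]), np.float64(358.3))]
gate_grip [496.7 221.8] [178.2 166.9] 0.16 [(array([362.7, 258.8,  -4.7]), np.float64(280.7))]
```

View pics/d5.png

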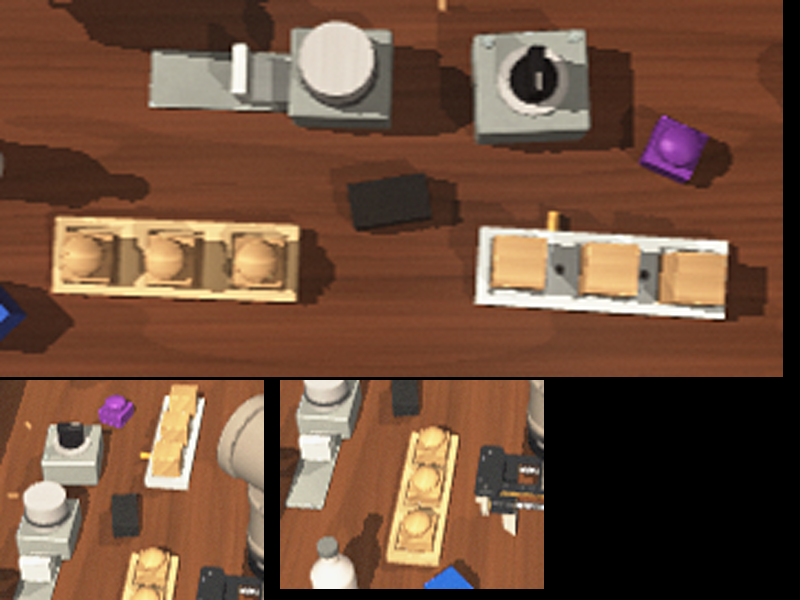

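All six parts appear in their pockets: caps at (85,255), (165,258) and (258,260), blanks at (519,262), (610,268) and (693,277). Since C0, C1 and B0 touched the lip while being placed, I'll measure heights from both views.

```bash
cat > zfit.py <<'E'
from h import *
im={c:optics.capture(c) for c in K}
for k,ns in(("cap",("C0","C1","C2")),("blank",("B0","B1","B2"))):
    S={c:finder.silhouettes(k+"0",c) for c in K}
    for n in ns:
        ms={}
        for c in K:
            pc=proj(c,np.array([[P[n][0]-2,P[n][1],35]]))[0]
            for d in S[c]:
                uv=np.argwhere(d['region'])[:,::-1].mean(0)
                if np.hypot(*(uv-pc))<(8 if c=="top" else 6) and 100<d['region'].sum()<900: ms[c]=hullmask(d['region']);break
        if len(ms)<2: print(n,"missing",list(ms));continue
        def cost(p):
            t=0
            for c,m in ms.items():
                z=p[3]; M=model(k,p[0],p[1],p[2]/100,z); M[M[:,2]<z+9,2]=18
                h=cv2.convexHull(proj(c,M).astype(np.float32)).astype(float)
                if c=="side": h=h+[p[4],p[5]] if len(p)>4 else h
                r=np.zeros(m.shape,np.uint8);cv2.fillConvexPoly(r,np.round(h*256).astype(np.int32),255,cv2.LINE_AA,8)
                t+=np.abs(r/255.-m).sum()/m.sum()
            return t
        best=None
        for z in(8,12,16):
            s0=np.r_[P[n][:2],-6,z];b=minimize(cost,s0,method="Nelder-Mead",options=dict(maxiter=600,initial_simplex=s0+np.r_[np.zeros((1,4)),np.diag([6,6,12,6])]))
            if best is None or b.fun<best.fun: best=b
        print(n,best.x.round(1),round(best.fun,3))
E
python3 zfit.py; python3 zfit.py
```

```text
C0 [488.  135.4   4.8   4.4] 0.333
C1 [491.6 217.9  -4.2   8.5] 0.276
C2 [495.4 306.   -4.4   5.6] 0.226
B0 [ 466.5 -293.8    4.1    6.3] 0.389
B1 [ 477.6 -212.4   -8.1    4.5] 0.292
B2 [ 485.3 -124.9    3.     7.1] 0.289
C0 [488.7 133.3  -0.8   4.4] 0.295
C1 missing ['top']
C2 [495.9 305.3  -7.1   2.7] 0.289
B0 [ 465.7 -295.5    4.7    5. ] 0.38
B1 [ 476.  -216.     3.     1.8] 0.269
B2 [ 484.4 -123.9  -10.4    7.8] 0.231
```

Emit:
send_rows:
  offset:
    - [-0.91,0.848,0.6]
    - [-0.91,0.848,0.6]
    - [-0.91,0.848,0.6]
    - [-0.91,0.848,0.6]
  delta_rot:
    - [0,0,0]
    - [0,0,0]
    - [0,0,0]
    - [0,0,0]
  grip: 0

```text
time: 53.98
tool_pos: [394.7, 333.8, 153.4]
tcp_rot: [-3.139, 0.002, 1.507]
contact_force: [0.9, 0.5, -0.2]
grip_width: 56.2
finger_force: 0.0
```

Emit:
send_rows:
  offset:
    - [-0.91,0.848,0.6]
    - [-0.91,0.848,0.6]
    - [-0.91,0.848,0.6]
    - [-0.91,0.848,0.6]
    - [-0.91,0.848,0.6]
    - [-0.91,0.848,0.6]
  delta_rot:
    - [0,0,0]
    - [0,0,0]
    - [0,0,0]
    - [0,0,0]
    - [0,0,0]
    - [0,0,0]

```text
time: 54.72
tool_pos: [488.6, 222.3, 83.6]
tcp_rot: [3.14, -0.001, 1.513]
contact_force: [-1.5, 0.5, -0.5]
grip_width: 1.0
finger_force: 0.0
```

Emit:
send_rows:
  offset:
    - [0,0,0.08]
    - [0,0,0.13]
    - [0,0,0.16]
    - [0,0,0.17]
    - [0,0,0.17]
  delta_rot:
    - [0,0,0]
    - [0,0,0]
    - [0,0,0]
    - [0,0,0]
    - [0,0,0]

```text
time: 55.35
tool_pos: [489.0, 221.0, 63.5]
tcp_rot: [3.141, -0.001, 1.511]
contact_force: [-3.7, 0.2, 11.3]
grip_width: 0.2
finger_force: 6.1
```

Emit:
send_rows:
  offset:
    - [0,0,-0.2]
    - [0.4,0.004,-0.2]
    - [0.71,0.007,-0.2]
    - [0.71,0.007,-0.2]
    - [0.71,0.007,-0.2]
  delta_rot:
    - [0,0,0]
    - [0,0,0]
    - [0,0,0]
    - [0,0,0]
    - [0,0,0]

```text
time: 55.98
tool_pos: [494.5, 305.2, 85.9]
tcp_rot: [-3.141, 0.001, 1.511]
contact_force: [-0.4, -0.1, -0.0]
grip_width: 0.6
finger_force: 0.0
```

Emit:
send_rows:
  offset:
    - [0,0,0.1]
    - [0,0,0.15]
    - [0,0,0.18]
    - [0,0,0.2]
    - [0,0,0.2]
    - [0,0,0.2]
  delta_rot:
    - [0,0,0]
    - [0,0,0]
    - [0,0,0]
    - [0,0,0]
    - [0,0,0]
    - [0,0,0]

```text
time: 56.72
tool_pos: [495.1, 305.9, 62.6]
tcp_rot: [3.141, -0.0, 1.511]
contact_force: [-0.8, 0.0, -0.4]
grip_width: 0.2
finger_force: 0.0
```

Emit:
send_rows:
  offset:
    - [0,0,0.0]
    - [0,0,0.0]
    - [0,0,0.02]
    - [0,0,0.02]
    - [0,0,0.02]
  delta_rot:
    - [0,0,0]
    - [0,0,0]
    - [0,0,0]
    - [0,0,0]
    - [0,0,0]

```text
time: 57.35
tool_pos: [495.1, 305.9, 60.1]
tcp_rot: [3.141, -0.0, 1.511]
contact_force: [-0.9, -0.8, 2.2]
grip_width: 0.3
finger_force: 1.0
```

```bash
python3 - <<'E'
import cv2,numpy as np
t=cv2.imread("/tmp/t.png");s=cv2.imread("/tmp/s.png")
a=cv2.resize(t[152:186,135:227],None,fx=8,fy=8,interpolation=cv2.INTER_CUBIC)
e=cv2.resize(t[154:192,280:374],None,fx=5,fy=5,interpolation=cv2.INTER_CUBIC)
b=cv2.resize(s[225:290,215:258],None,fx=5,fy=5,interpolation=cv2.INTER_CUBIC)
v=np.zeros((600,800,3),np.uint8);v[:272,:736]=a;v[275:600,:215]=b;v[275:465,230:700]=e
cv2.imwrite("pics/d6.png",v)
E
```

```text
(no output)
```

View pics/d6.png

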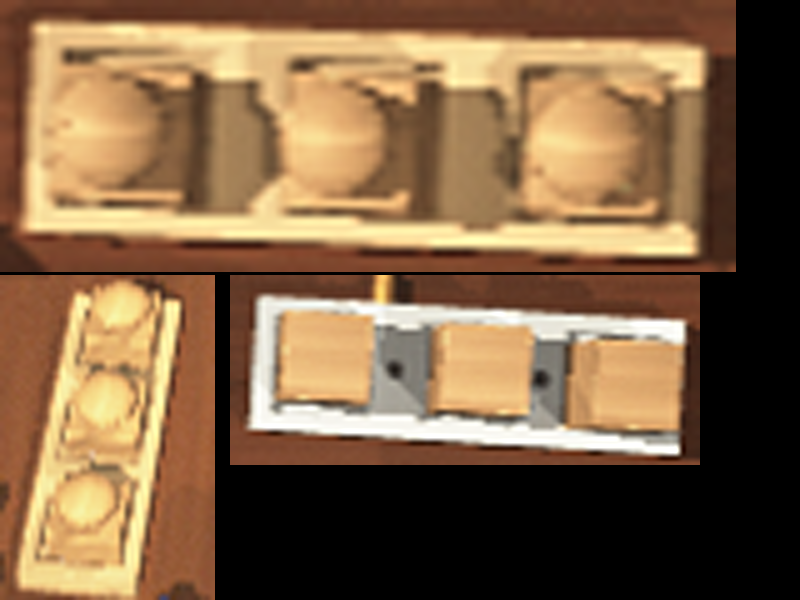

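The close-up shows C1's cap (343,140) and B0's blank (635,385) leaning slightly. The tap agrees: C2's top is at 60.1 mm but C1's is at 63.5 mm, so C1 is on a lip. I'll regrasp it and move it in +y, the way the reaction force pointed.

Emit:
send_rows:
  offset:
    - [0,0,-0.3]
    - [0,0,-0.5]
    - [-0.4,0,-0.5]
    - [-0.7,0.004,-0.5]
    - [-0.7,0.004,-0.5]
    - [-0.7,0.004,-0.5]
    - [-0.7,0.004,-0.5]
  delta_rot:
    - [0,0,0]
    - [0,0,0]
    - [0,0,0]
    - [0,0,0]
    - [0,0,0]
    - [0,0,0]
    - [0,0,0]
  grip: 1

```text
time: 58.22
tool_pos: [490.4, 222.8, 119.8]
tcp_rot: [3.142, -0.0, 1.512]
contact_force: [0.8, -0.6, -1.1]
grip_width: 65.5
finger_force: 0.0
```

Emit:
send_rows:
  offset:
    - [0,0,0.4]
    - [0,0,0.77]
    - [0,0,0.78]
    - [0,0,0.78]
    - [0,0,0.78]
  delta_rot:
    - [0,0,0]
    - [0,0,0]
    - [0,0,0]
    - [0,0,0]
    - [0,0,0]

```text
time: 58.85
tool_pos: [491.7, 222.6, 28.2]
tcp_rot: [3.138, -0.001, 1.511]
contact_force: [0.3, 0.2, -0.1]
grip_width: 91.8
finger_force: 0.0
```

Emit:
send_rows:
  offset:
    - [0,0,0]
    - [0,0,0]
    - [0,0,0]
    - [0,0,0]
    - [0,0,0]
    - [0,0,0]
  delta_rot:
    - [0,0,0]
    - [0,0,0]
    - [0,0,0]
    - [0,0,0]
    - [0,0,0]
    - [0,0,0]
  grip: 0.4

```text
time: 59.6
tool_pos: [490.4, 221.9, 26.3]
tcp_rot: [3.142, -0.0, 1.511]
contact_force: [-0.7, -0.4, 0.4]
grip_width: 49.5
finger_force: 29.9
```

Emit:
send_rows:
  offset:
    - [0,0,-0.1]
    - [0,0,-0.1]
    - [0,0,-0.1]
  delta_rot:
    - [0,0,0]
    - [0,0,0]
    - [0,0,0]

```text
time: 59.98
tool_pos: [490.5, 221.9, 38.6]
tcp_rot: [3.141, -0.0, 1.511]
contact_force: [-0.4, 0.1, 0.2]
grip_width: 49.6
finger_force: 29.9
```

Emit:
send_rows:
  offset:
    - [0.025,0,0]
    - [0.025,0,0.05]
    - [0.025,0,0.08]
    - [0.025,0,0.1]
    - [0.025,0,0.1]
  delta_rot:
    - [0,0,0]
    - [0,0,0]
    - [0,0,0]
    - [0,0,0]
    - [0,0,0]

```text
time: 60.6
tool_pos: [490.3, 224.8, 26.3]
tcp_rot: [-3.141, 0.0, 1.511]
contact_force: [-0.6, -0.3, 0.6]
grip_width: 49.9
finger_force: 29.9
```

Emit:
send_rows:
  offset:
    - [0,0,0.01]
    - [0,0,0.015]
    - [0,0,0.015]
  delta_rot:
    - [0,0,0]
    - [0,0,0]
    - [0,0,0]

```text
time: 60.98
tool_pos: [490.4, 224.6, 25.8]
tcp_rot: [3.142, 0.0, 1.511]
contact_force: [-4.3, -2.7, 13.1]
grip_width: 49.8
finger_force: 30.0
```

Emit:
send_rows:
  offset:
    - [0,0,-0.005]
    - [0,0,-0.005]
    - [0,0,-0.005]
    - [0,0,-0.005]
    - [0,0,-0.3]
    - [0,0,-0.5]
    - [0,0,-0.5]
    - [0,0,-0.5]
  delta_rot:
    - [0,0,0]
    - [0,0,0]
    - [0,0,0]
    - [0,0,0]
    - [0,0,0]
    - [0,0,0]
    - [0,0,0]
    - [0,0,0]
  grip: 1

```text
time: 61.98
tool_pos: [490.0, 224.7, 83.6]
tcp_rot: [-3.14, 0.0, 1.511]
contact_force: [-0.2, 0.6, -0.1]
grip_width: 91.9
finger_force: 0.0
```

Emit:
send_rows:
  offset:
    - [0,0,0]
    - [0,0,0]
    - [0,0,0]
    - [0,0,0]
    - [0,0,0]
    - [0,0,0]
    - [0,0,0]
    - [0,0,0]
  delta_rot:
    - [0,0,0]
    - [0,0,0]
    - [0,0,0]
    - [0,0,0]
    - [0,0,0]
    - [0,0,0]
    - [0,0,0]
    - [0,0,0]
  grip: 0

```text
time: 62.98
tool_pos: [490.6, 224.9, 84.6]
tcp_rot: [3.141, -0.0, 1.511]
contact_force: [-0.1, -0.4, 0.1]
grip_width: 16.7
finger_force: 0.0
```

Emit:
send_rows:
  offset:
    - [0,0,0.12]
    - [0,0,0.17]
    - [0,0,0.185]
    - [0,0,0.195]
    - [0,0,0.195]
    - [0,0,0.195]
  delta_rot:
    - [0,0,0]
    - [0,0,0]
    - [0,0,0]
    - [0,0,0]
    - [0,0,0]
    - [0,0,0]

```text
time: 63.72
tool_pos: [490.7, 224.9, 61.4]
tcp_rot: [3.141, -0.0, 1.511]
contact_force: [-0.2, 0.2, -0.4]
grip_width: 0.6
finger_force: 0.0
```

Emit:
send_rows:
  offset:
    - [0,0,0.014]
    - [0,0,0.014]
  delta_rot:
    - [0,0,0]
    - [0,0,0]

```text
time: 63.98
tool_pos: [490.8, 225.0, 60.0]
tcp_rot: [3.141, -0.0, 1.511]
contact_force: [-0.8, -0.1, 4.8]
grip_width: 0.6
finger_force: 2.1
```

Emit:
send_rows:
  offset:
    - [0,0,-0.2]
    - [-0.4,0.008,-0.2]
    - [-0.73,0.015,-0.2]
    - [-0.73,0.015,-0.2]
    - [-0.73,0.015,-0.2]
  delta_rot:
    - [0,0,0]
    - [0,0,0]
    - [0,0,0]
    - [0,0,0]
    - [0,0,0]

```text
time: 64.6
tool_pos: [487.3, 137.7, 83.5]
tcp_rot: [3.141, -0.0, 1.51]
contact_force: [-0.4, 0.2, -0.2]
grip_width: 0.5
finger_force: 0.0
```

Emit:
send_rows:
  offset:
    - [0,0,0.1]
    - [0,0,0.15]
    - [0,0,0.17]
    - [0,0,0.18]
    - [0,0,0.18]
    - [0,0,0.18]
  delta_rot:
    - [0,0,0]
    - [0,0,0]
    - [0,0,0]
    - [0,0,0]
    - [0,0,0]
    - [0,0,0]

```text
time: 65.35
tool_pos: [487.3, 137.4, 62.0]
tcp_rot: [3.141, -0.0, 1.511]
contact_force: [-0.0, 0.4, -0.4]
grip_width: 0.4
finger_force: 0.0
```

Emit:
send_rows:
  offset:
    - [0,0,0.02]
    - [0,0,0.02]
    - [0,0,0.02]
  delta_rot:
    - [0,0,0]
    - [0,0,0]
    - [0,0,0]

```text
time: 65.72
tool_pos: [487.5, 137.4, 59.9]
tcp_rot: [3.141, -0.0, 1.511]
contact_force: [-1.4, -0.1, 6.0]
grip_width: 0.9
finger_force: 2.8
```

C1 (60.0 mm) and C0 (59.9 mm) are now seated. Next is the gate geometry.

```bash
python3 - <<'E'
from h import *
im=cv2.imread("/tmp/t.png");s=cv2.imread("/tmp/s.png")
print("stub top",tri((236.5,101.4),(190.9,204.5)))
g=cv2.cvtColor(im,cv2.COLOR_BGR2GRAY)
m=np.zeros_like(g);m[88:118,192:214]=g[88:118,192:214]>195
n,l,st,ce=cv2.connectedComponentsWithStats(m);i=1+st[1:,4].argmax();print(st[i],ce[i])
x,y,w,h=st[i][:4]
print("handle top corners z52",[at("top",(u,v),52).round(1).tolist() for u in(x-.5,x+w-.5) for v in(y-.5,y+h-.5)])
print(g[100,190:232]);print(g[108,190:232])
print("body face px",[at("top",(u,106),50).round(1) for u in (219,220,221)])
legs((620,100,150))
E
```

```text
stub top (array([672.45248978,  49.56834671,  86.52048584]), np.float64(0.9786403419315768))
[200  95   5  17  82] [202.01219512 103.29268293]
handle top corners z52 [[702.9, 158.1], [654.0, 158.3], [702.7, 143.7], [653.8, 143.9]]
[178 167 154 129  76  74  74  75  72  59 200 254 247 249 234 109  96 123
 155 154 153 146 132 120 108 123 124 123 169 206 175 161 168 198 213 217
 218 215 216 219 219 216]
[170 169 168 170 170 161 142 140 137 168 234 249 245 247 222  86 109 144
 162 158 159 157 160 145 119 121 118 120 118 127 161 183 172 134  82 118
 197 221 219 220 219 217]
body face px [array([669.5, 102.6]), array([669.5,  99.7]), array([669.4,  96.8])]
t 65.72 tcp [487.5 137.4  59.9] rpy [ 3.141 -0.     1.511] w 0.9 F [-1.4 -0.1  6. ]
2 x [-0.122, 0.561, -0.375] to [620 100 150]
```

Emit:
send_rows:
  offset:
    - [0,0,-0.4]
    - [0,0,-0.67]
    - [0,0.4,-0.67]
    - [-0.008,0.795,-0.67]
    - [-0.008,0.795,-0.67]
    - [-0.008,0.795,-0.67]
  delta_rot:
    - [0,0,0]
    - [0,0,0]
    - [0,0,0]
    - [0,0,0]
    - [0,0,0]
    - [0,0,0]
  grip: 0

```text
time: 66.47
tool_pos: [581.2, 130.6, 139.1]
tcp_rot: [-3.139, 0.0, 1.511]
contact_force: [-0.8, 0.2, -0.6]
grip_width: 0.3
finger_force: 0.0
```

Emit:
send_rows:
  offset:
    - [-0.008,0.795,0]
    - [-0.008,0.795,0]
    - [-0.008,0.795,0]
    - [-0.008,0.795,0]
    - [-0.008,0.795,0]
  delta_rot:
    - [0,0,0]
    - [0,0,0]
    - [0,0,0]
    - [0,0,0]
    - [0,0,0]

```text
time: 67.1
tool_pos: [676.2, 124.4, 140.3]
tcp_rot: [-3.141, -0.0, 1.511]
contact_force: [0.1, 0.6, 0.0]
grip_width: 0.9
finger_force: 0.0
```

Emit:
send_rows:
  offset:
    - [0,0,0.3]
    - [0,0,0.5]
    - [0,0,0.65]
    - [0,0,0.8]
    - [0,0,0.86]
    - [0,0,0.86]
    - [0,0,0.86]
  delta_rot:
    - [0,0,0]
    - [0,0,0]
    - [0,0,0]
    - [0,0,0]
    - [0,0,0]
    - [0,0,0]
    - [0,0,0]

```text
time: 67.97
tool_pos: [678.0, 124.0, 37.5]
tcp_rot: [3.14, -0.0, 1.511]
contact_force: [0.0, -1.2, 0.4]
grip_width: 0.5
finger_force: 0.0
```

Emit:
send_rows:
  offset:
    - [0.1,-0.006,0]
    - [0.2,-0.012,0]
    - [0.3,-0.018,0]
    - [0.4,-0.024,0]
    - [0.5,-0.03,0]
    - [0.57,-0.034,0]
    - [0.57,-0.034,0]
    - [0.57,-0.034,0]
  delta_rot:
    - [0,0,0]
    - [0,0,0]
    - [0,0,0]
    - [0,0,0]
    - [0,0,0]
    - [0,0,0]
    - [0,0,0]
    - [0,0,0]

```text
time: 68.97
tool_pos: [677.4, 189.3, 36.7]
tcp_rot: [-3.141, 0.005, 1.51]
contact_force: [0.2, -13.9, 4.1]
grip_width: 0.2
finger_force: 6.9
```

Emit:
send_rows:
  offset:
    - [0.015,0,0]
    - [0.03,0,0]
    - [0.03,0,0]
    - [0.03,0,0]
  delta_rot:
    - [0,0,0]
    - [0,0,0]
    - [0,0,0]
    - [0,0,0]

```text
time: 69.47
tool_pos: [677.4, 189.5, 36.7]
tcp_rot: [-3.139, 0.01, 1.51]
contact_force: [-2.3, -24.3, 5.1]
grip_width: 0.6
finger_force: 12.3
```

Emit:
send_rows:
  offset:
    - [-0.1,0,0]
    - [-0.1,0,0]
    - [-0.1,0,-0.4]
    - [-0.1,0,-0.85]
    - [-0.1,0,-0.85]
  delta_rot:
    - [0,0,0]
    - [0,0,0]
    - [0,0,0]
    - [0,0,0]
    - [0,0,0]

```text
time: 70.1
tool_pos: [679.4, 186.2, 144.6]
tcp_rot: [3.132, -0.003, 1.512]
contact_force: [-0.6, -0.2, 0.5]
grip_width: 0.3
finger_force: 0.0
```

Emit:
send_rows:
  offset:
    - [-0.9,-0.8,0]
    - [-0.9,-0.8,0]
    - [-0.9,-0.8,0]
    - [-0.9,-0.8,0]
  delta_rot:
    - [0,0,0]
    - [0,0,0]
    - [0,0,0]
    - [0,0,0]

```text
time: 70.6
tool_pos: [573.6, 82.2, 138.3]
tcp_rot: [-3.14, -0.001, 1.51]
contact_force: [1.0, -0.1, 0.2]
grip_width: 0.4
finger_force: 0.0
```

Emit:
send_rows:
  offset:
    - [-0.9,-0.9,0]
    - [-0.9,-0.9,0]
    - [-0.9,-0.9,0]
    - [-0.9,-0.9,0]
  delta_rot:
    - [0,0,0]
    - [0,0,0]
    - [0,0,0]
    - [0,0,0]

```text
time: 71.1
tool_pos: [460.4, -19.2, 138.6]
tcp_rot: [3.142, -0.001, 1.51]
contact_force: [1.0, 0.9, 0.2]
grip_width: 0.4
finger_force: 0.0
```

Emit:
send_rows:
  offset:
    - [-0.95,0.05,0]
    - [-0.95,0.05,0]
    - [-0.95,0.05,0]
    - [-0.95,0.05,0]
  delta_rot:
    - [0,0,0]
    - [0,0,0]
    - [0,0,0]
    - [0,0,0]

```text
time: 71.6
tool_pos: [460.6, -132.4, 138.2]
tcp_rot: [-3.141, -0.001, 1.511]
contact_force: [-0.3, 0.7, -0.4]
grip_width: 0.5
finger_force: 0.0
```

```bash
python3 - <<'E'
from h import *
parts()
im=optics.capture("top")
cv2.imwrite("/tmp/t.png",im[:,:,::-1]);g=cv2.cvtColor(im,cv2.COLOR_RGB2GRAY)
m=np.zeros_like(g);m[85:120,150:220]=g[85:120,150:220]>195
n,l,st,ce=cv2.connectedComponentsWithStats(m);i=1+st[1:,4].argmax();x,y,w,h=st[i][:4];print(st[i])
print("handle top corners z52",[at("top",(u,v),52).round(1).tolist() for u in(x-.5,x+w-.5) for v in(y-.5,y+h-.5)])
legs((468,-294.5,140),(468,-294.5,72))
E
```

```text
cap [487.5 133.3] yaw -0.11 err 0.13 conf 0.81 near C0 [-1.5 -2.4]
cap [489.4 218.9] yaw -0.11 err 0.13 conf 0.77 near C1 [-3.4 -1.7]
cap [494.9 305.4] yaw -0.18 err 0.35 conf 0.56 near C2 [-1.7 -0.1]
[201 100  19  15 275]
handle top corners z52 [[688.5, 155.3], [645.3, 155.4], [687.7, 100.8], [644.5, 101.0]]
t 71.8 tcp [ 460.  -132.1  138.6] rpy [ 3.142 -0.     1.513] w 0.2 F [ 0.6 -0.3 -0.3]
2 x [-0.674, 0.074, -0.006] to [ 468.  -294.5  140. ]
1 x [-0.0, -0.0, 0.567] to [ 468.  -294.5   72. ]
```

Emit:
send_rows:
  offset:
    - [-0.62,0.07,0]
    - [-0.62,0.07,0]
    - [-0.62,0.07,0]
  delta_rot:
    - [0,0,0]
    - [0,0,0]
    - [0,0,0]

```text
time: 72.18
tool_pos: [463.4, -208.0, 138.4]
tcp_rot: [-3.141, -0.001, 1.51]
contact_force: [0.2, 0.5, -0.2]
grip_width: 0.3
finger_force: 0.0
```

Emit:
send_rows:
  offset:
    - [-0.6,0.07,0]
    - [-0.6,0.07,0.3]
    - [-0.6,0.07,0.55]
    - [-0.6,0.07,0.6]
    - [-0.6,0.07,0.6]
  delta_rot:
    - [0,0,0]
    - [0,0,0]
    - [0,0,0]
    - [0,0,0]
    - [0,0,0]

```text
time: 72.8
tool_pos: [467.9, -279.4, 67.1]
tcp_rot: [-3.141, -0.0, 1.512]
contact_force: [-0.5, -0.6, 0.3]
grip_width: 0.3
finger_force: 0.0
```

Emit:
send_rows:
  offset:
    - [0,0,0.02]
    - [0,0,0.04]
    - [0,0,0.06]
    - [0,0,0.06]
    - [0,0,0.06]
  delta_rot:
    - [0,0,0]
    - [0,0,0]
    - [0,0,0]
    - [0,0,0]
    - [0,0,0]

```text
time: 73.42
tool_pos: [469.2, -280.5, 64.2]
tcp_rot: [3.136, 0.002, 1.511]
contact_force: [-5.7, 8.2, 31.7]
grip_width: 0.3
finger_force: 15.3
```

```bash
python3 - <<'E'
import cv2,numpy as np
from h import *
t=optics.capture("top")[:,:,::-1];s=optics.capture("side")[:,:,::-1]
a=cv2.resize(t[85:190,130:240],None,fx=4,fy=4,interpolation=cv2.INTER_CUBIC)
b=cv2.resize(s[190:300,160:260],None,fx=3.5,fy=3.5,interpolation=cv2.INTER_CUBIC)
v=np.zeros((420,800,3),np.uint8);v[:,:440]=a;v[:385,445:795]=b
cv2.imwrite("pics/d7.png",v)
E
```

```text
(no output)
```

View pics/d7.png

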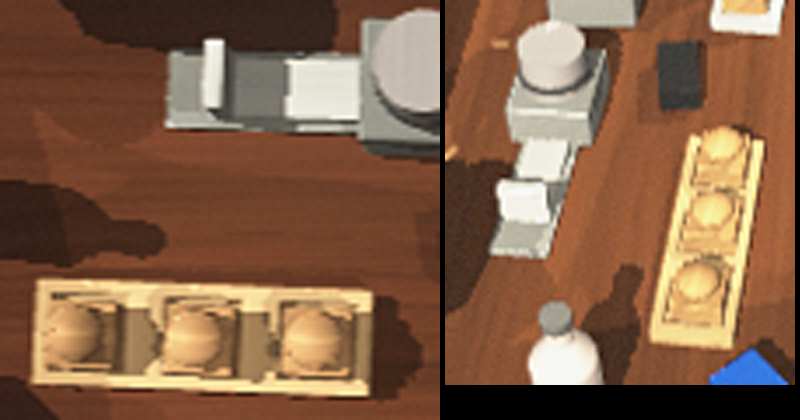

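The gate handle moved from column 202 to about 183 (roughly 55 mm), so I'll re-measure that. B0's blank is high on its +y side (64 mm against 58 mm), so I'll regrasp it and move it in −y.

Emit:
send_rows:
  offset:
    - [0,0,-0.3]
    - [0,0,-0.5]
    - [-0.11,-0.02,-0.5]
    - [-0.11,-0.02,-0.5]
    - [-0.11,-0.02,-0.5]
    - [-0.11,-0.02,-0.5]
    - [-0.11,-0.02,-0.5]
    - [-0.11,-0.02,-0.5]
  delta_rot:
    - [0,0,0]
    - [0,0,0]
    - [0,0,0]
    - [0,0,0]
    - [0,0,0]
    - [0,0,0]
    - [0,0,0]
    - [0,0,0]
  grip: 1

```text
time: 74.53
tool_pos: [464.4, -293.4, 119.2]
tcp_rot: [-3.141, -0.0, 1.511]
contact_force: [0.8, -0.4, -0.0]
grip_width: 76.0
finger_force: 0.0
```

Emit:
send_rows:
  offset:
    - [0,0,0.4]
    - [0,0,0.75]
    - [0,0,0.78]
    - [0,0,0.78]
    - [0,0,0.78]
  delta_rot:
    - [0,0,0]
    - [0,0,0]
    - [0,0,0]
    - [0,0,0]
    - [0,0,0]

```text
time: 75.15
tool_pos: [465.4, -294.4, 27.7]
tcp_rot: [3.139, 0.002, 1.511]
contact_force: [0.7, -0.2, 0.0]
grip_width: 91.5
finger_force: 0.0
```

Emit:
send_rows:
  offset:
    - [0,0,0]
    - [0,0,0]
    - [0,0,0]
    - [0,0,0]
    - [0,0,0]
    - [0,0,0]
  delta_rot:
    - [0,0,0]
    - [0,0,0]
    - [0,0,0]
    - [0,0,0]
    - [0,0,0]
    - [0,0,0]
  grip: 0.4

```text
time: 75.9
tool_pos: [464.9, -293.9, 26.0]
tcp_rot: [3.14, 0.001, 1.511]
contact_force: [2.3, 0.2, 0.9]
grip_width: 50.0
finger_force: 30.0
```

Emit:
send_rows:
  offset:
    - [0,0,-0.1]
    - [0,0,-0.1]
    - [0,0,-0.1]
  delta_rot:
    - [0,0,0]
    - [0,0,0]
    - [0,0,0]

```text
time: 76.28
tool_pos: [463.9, -293.3, 37.6]
tcp_rot: [-3.141, -0.001, 1.511]
contact_force: [-0.1, 0.1, -1.2]
grip_width: 49.7
finger_force: 30.0
```

Emit:
send_rows:
  offset:
    - [-0.029,0.036,0]
    - [-0.029,0.036,0.05]
    - [-0.029,0.036,0.08]
    - [-0.029,0.036,0.095]
    - [-0.029,0.036,0.095]
  delta_rot:
    - [0,0,0]
    - [0,0,0]
    - [0,0,0]
    - [0,0,0]
    - [0,0,0]

```text
time: 76.9
tool_pos: [468.3, -297.2, 26.2]
tcp_rot: [-3.141, -0.0, 1.511]
contact_force: [0.5, -0.2, -0.6]
grip_width: 49.8
finger_force: 30.0
```

Emit:
send_rows:
  offset:
    - [0,0,0]
    - [0,0,0]
    - [0,0,0]
    - [0,0,0]
    - [0,0,-0.3]
    - [0,0,-0.5]
    - [0,0,-0.5]
    - [0,0,-0.5]
  delta_rot:
    - [0,0,0]
    - [0,0,0]
    - [0,0,0]
    - [0,0,0]
    - [0,0,0]
    - [0,0,0]
    - [0,0,0]
    - [0,0,0]
  grip: 1

```text
time: 77.9
tool_pos: [468.0, -296.9, 85.6]
tcp_rot: [-3.141, -0.001, 1.511]
contact_force: [0.2, -0.0, 0.7]
grip_width: 91.5
finger_force: 0.0
```

Emit:
send_rows:
  offset:
    - [0.12,0,0]
    - [0.12,0,0]
    - [0.12,0,0]
    - [0.12,0,0]
    - [0.12,0,0]
    - [0.12,0,0]
    - [0.12,0,0]
    - [0.12,0,0]
  delta_rot:
    - [0,0,0]
    - [0,0,0]
    - [0,0,0]
    - [0,0,0]
    - [0,0,0]
    - [0,0,0]
    - [0,0,0]
    - [0,0,0]
  grip: 0

```text
time: 78.9
tool_pos: [469.3, -283.0, 86.4]
tcp_rot: [3.141, -0.0, 1.511]
contact_force: [0.2, 0.3, -0.4]
grip_width: 16.5
finger_force: 0.0
```

Emit:
send_rows:
  offset:
    - [0,0,0.1]
    - [0,0,0.15]
    - [0,0,0.18]
    - [0,0,0.19]
    - [0,0,0.2]
    - [0,0,0.2]
  delta_rot:
    - [0,0,0]
    - [0,0,0]
    - [0,0,0]
    - [0,0,0]
    - [0,0,0]
    - [0,0,0]

```text
time: 79.65
tool_pos: [469.4, -283.0, 62.5]
tcp_rot: [3.141, 0.0, 1.511]
contact_force: [0.3, 0.9, -0.2]
grip_width: -0.0
finger_force: 0.0
```

Emit:
send_rows:
  offset:
    - [0,0,0.02]
    - [0,0,0.03]
    - [0,0,0.036]
    - [0,0,0.036]
  delta_rot:
    - [0,0,0]
    - [0,0,0]
    - [0,0,0]
    - [0,0,0]

```text
time: 80.15
tool_pos: [469.3, -282.9, 58.3]
tcp_rot: [-3.142, -0.0, 1.511]
contact_force: [-1.4, 0.7, 2.7]
grip_width: 0.6
finger_force: 1.5
```

Emit:
send_rows:
  offset:
    - [0,0,-0.15]
    - [-0.22,0,-0.15]
    - [-0.22,0,-0.15]
    - [-0.22,0,-0.05]
    - [-0.22,0,-0.02]
    - [-0.22,0,0]
    - [-0.22,0,0]
  delta_rot:
    - [0,0,0]
    - [0,0,0]
    - [0,0,0]
    - [0,0,0]
    - [0,0,0]
    - [0,0,0]
    - [0,0,0]

```text
time: 81.03
tool_pos: [467.4, -308.5, 58.4]
tcp_rot: [-3.141, -0.001, 1.511]
contact_force: [-1.8, 1.5, 5.7]
grip_width: 0.3
finger_force: 2.8
```

Emit:
send_rows:
  offset:
    - [0,0,-0.3]
    - [0.4,0,-0.3]
    - [0.85,0.08,-0.3]
    - [0.85,0.08,-0.05]
    - [0.85,0.08,-0.02]
    - [0.85,0.08,0]
    - [0.85,0.08,0]
  delta_rot:
    - [0,0,0]
    - [0,0,0]
    - [0,0,0]
    - [0,0,0]
    - [0,0,0]
    - [0,0,0]
    - [0,0,0]

```text
time: 81.9
tool_pos: [483.7, -208.8, 58.7]
tcp_rot: [3.141, 0.0, 1.51]
contact_force: [-0.3, -0.5, -0.6]
grip_width: 0.9
finger_force: 0.0
```

Emit:
send_rows:
  offset:
    - [0,0,-0.2]
    - [0.4,0,-0.2]
    - [0.7,0.02,-0.2]
    - [0.7,0.02,-0.05]
    - [0.7,0.02,-0.02]
    - [0.7,0.02,0]
    - [0.7,0.02,0]
  delta_rot:
    - [0,0,0]
    - [0,0,0]
    - [0,0,0]
    - [0,0,0]
    - [0,0,0]
    - [0,0,0]
    - [0,0,0]

```text
time: 82.78
tool_pos: [491.1, -125.0, 58.5]
tcp_rot: [3.141, 0.0, 1.51]
contact_force: [0.4, 1.0, 0.2]
grip_width: 0.5
finger_force: 0.0
```

All blanks are flat: B0 at 58.3 and 58.4 mm, B1 and B2 below 58.7 mm. Now I'll measure the gate opening and the knob.

```bash
python3 - <<'E'
from h import *
parts()
for k in range(2):
    im=optics.capture("top");g=cv2.cvtColor(im,cv2.COLOR_RGB2GRAY)
    print(g[100,172:222]);print(g[106,172:222])
    m=np.zeros_like(g);m[88:118,172:192]=g[88:118,172:192]>195
    n,l,st,ce=cv2.connectedComponentsWithStats(m);i=1+st[1:,4].argmax();x,y,w,h=st[i][:4];print(st[i],ce[i])
    print("centre z52",at("top",ce[i],52).round(1),"before",at("top",(202.01,103.3),52).round(1))
for t in("knob_grip","gate_grip"):
    A=finder.pinpoint(t,"top");B=finder.pinpoint(t,"side")
    for d in A: print(t,at("top",d['uv'],88 if t[0]=="k" else 44).round(1),np.round(d['uv'],1),round(d['confidence'],2),[ (tri(d['uv'],e['uv'])[0].round(1),round(tri(d['uv'],e['uv'])[1],1)) for e in B])
# knob bar: black pixels in the pre-arm picture
im=cv2.imread("/tmp/t.png");np.set_printoptions(linewidth=250)
print(cv2.cvtColor(cv2.imread("pics/top0.png"),cv2.COLOR_BGR2GRAY)[140:196:3,448:500:3])
E
```

```text
cap [490.7 219.3] yaw -0.07 err 0.13 conf 0.77 near C1 [-2.1 -1.3]
cap [494.1 304.3] yaw -0.1 err 0.09 conf 0.71 near C2 [-2.6 -1.2]
cap [488.  133.9] yaw -0.08 err 0.24 conf 0.59 near C0 [-1.  -1.8]
blank [485.7 130.6] yaw -0.09 err 0.22 conf 0.74 near C0 [-3.2 -5.1]
[126 155 151 150 152 153 153 147 157 211 238 230 232 194  63  72  83 109
 111 115 116 115 115 113 117 117 116 118 116 180 237 247 254 254 253 252
 250 250 250 246 231 214 212 212 214 214 214 201 170 160]
[134 151 149 149 149 149 150 145 194 237 234 232 212 144  63  72  89 116
 114 115 114 115 115 114 116 113 114 115 113 109 202 249 244 243 242 243
 242 243 242 242 242 237 225 224 225 226 229 206 153 155]
[181  95   5  17  70] [182.7        102.62857143]
centre z52 [680.2 206.4] before [677.4 151. ]
[125 154 153 151 153 154 151 149 159 212 238 232 233 196  64  72  85 109
 115 113 113 117 115 114 116 118 116 117 112 182 239 247 254 253 253 252
 251 251 250 246 230 211 212 214 214 214 216 203 172 162]
[135 151 150 146 149 152 151 146 193 237 234 230 213 142  65  71  91 115
 113 114 112 113 114 116 115 117 114 115 114 108 2
[... 1390 characters left out ...]
 24  49 131 115  98 100]
 [178 176 174 211 198  29  31  31  31  55 131  23  24  57 131 114  99  99]
 [177 176 175 202 214 110  30  33  31  34  75  26  24 103 127 109 100  99]
 [176 178 171 184 224 201  55  30  22  20  18  21  67 127 123 101  98 100]
 [179 178 176 166 192 223 209 102  37  34  47  98 125 127 109 100  98 101]
 [178 176 176 176 173 199 224 224 230 212 162 164 159 115  98  98  98 100]
 [177 177 177 176 177 166 160 210 208 210 205 189 110 165 184 177 117 155]
 [179 180 178 175 176 178 176 175 178 141 179 181 180 175 178 176 177 176]
 [179 179 176 175 172 175 175 179 178 177 177 175 175 177 177 176 177 179]
 [180 180 181 183 180 180 177 177 173 172 169 160 156 156 156 153 148 145]]
```

The handle moved 55.5 mm to the stop, where the force rose with no further motion. It now stands 107 mm from the body face, which fits 45 + 60 with the gate partly open at the start. Next, the knob close up.

```bash
python3 - <<'E'
import cv2,numpy as np
from h import *
d=np.load("/tmp/i.npz");t=d['top'][:,:,::-1];s=d['side'][:,:,::-1]
a=cv2.resize(t[85:130,280:325],(540,540),interpolation=cv2.INTER_CUBIC)
b=cv2.resize(s[160:200,185:221],None,fx=7,fy=7,interpolation=cv2.INTER_CUBIC)
for ang in(0,):
    pass
v=np.zeros((540,800,3),np.uint8);v[:,:540]=np.clip(a*1.6,0,255);v[:280,545:797]=np.clip(b*1.6,0,255)
cv2.imwrite("pics/d8.png",v)
E
```

```text
(no output)
```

View pics/d8.png

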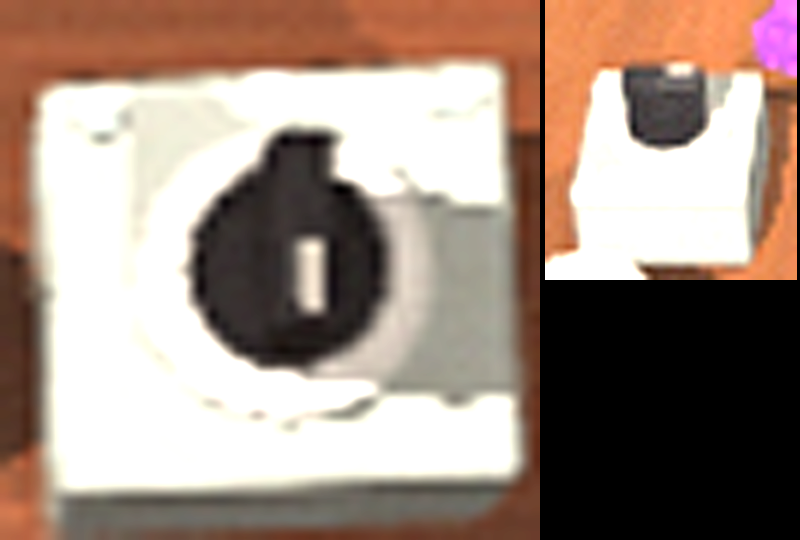

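The bar grip runs from about (300,128) down through the pointer mark at (311,275), slightly tilted, on a disc centred at (288,272).

```bash
python3 - <<'E'
from h import *
f=lambda u,v:(280+u/12-.5,85+v/12-.5)
c=at("top",f(288,272),68);e=at("top",f(300,128),100);m=[at("top",f(*p),100) for p in((307,240),(315,312))]
print("disc",c,"end",e,e-c,"mark",m,m[0]-m[1])
bx=[at("top",f(*p),55).round(1) for p in((42,90),(500,66),(58,492),(520,476))];print("box corners",bx,np.mean(bx,0))
pos,rot=state()
legs((662,-135,140))
E
```

```text
disc [ 658.11268981 -136.38880539] end [ 682.52120123 -135.7454129 ] [24.40851142  0.64339248] mark [array([ 657.09056188, -137.00746963]), array([ 640.75156346, -138.60322482])] [16.33899842  1.59575519]
box corners [array([705.6, -80.4]), array([ 709.7, -188.4]), array([610. , -83.2]), array([ 612.4, -191.8])] [ 659.425 -135.95 ]
t 83.22 tcp [ 491.  -124.5   58.3] rpy [3.141 0.    1.511] w -0.0 F [-1.1 -1.   1.6]
t 83.22 tcp [ 491.  -124.5   58.3] rpy [3.141 0.    1.511] w -0.0 F [-1.1 -1.   1.6]
2 x [-0.001, 0.714, -0.34] to [ 662 -135  140]
```

Emit:
send_rows:
  offset:
    - [0,0,-0.4]
    - [0,0.2,-0.75]
    - [-0.006,0.704,-0.75]
    - [-0.006,0.704,-0.75]
    - [-0.006,0.704,-0.75]
  delta_rot:
    - [0,0,0]
    - [0,0,0]
    - [0,0,0]
    - [0,0,0]
    - [0,0,0]

```text
time: 83.85
tool_pos: [574.2, -129.7, 147.1]
tcp_rot: [-3.139, -0.001, 1.511]
contact_force: [-0.0, -0.5, -0.6]
grip_width: 0.2
finger_force: 0.0
```

Emit:
send_rows:
  offset:
    - [-0.006,0.704,0]
    - [-0.006,0.704,0]
    - [-0.006,0.704,0]
    - [-0.006,0.704,0]
    - [-0.006,0.704,0]
    - [-0.006,0.704,0]
    - [-0.006,0.704,0]
    - [-0.006,0.704,0]
  delta_rot:
    - [0,0,0.2309]
    - [0,0,0.2309]
    - [0,0,0.2309]
    - [0,0,0.2309]
    - [0,0,0.2309]
    - [0,0,0.2309]
    - [0,0,0.2309]
    - [0,0,0.2309]
  grip: 1

```text
time: 84.85
tool_pos: [658.0, -135.8, 148.0]
tcp_rot: [-3.141, 0.001, 0.055]
contact_force: [0.5, 0.3, 1.0]
grip_width: 75.6
finger_force: 0.0
```

Emit:
send_rows:
  offset:
    - [0,0,0]
    - [0,0,0]
  delta_rot:
    - [0,0,0]
    - [0,0,0]

```text
time: 85.1
tool_pos: [658.8, -135.9, 148.2]
tcp_rot: [-3.141, 0.0, 0.063]
contact_force: [0.2, -0.3, 0.3]
grip_width: 90.9
finger_force: 0.0
```

```bash
python3 - <<'E'
from h import *
parts();go(659.5,-136,75,.06)
E
```

```text
cap [489.6 218.8] yaw -0.08 err 0.12 conf 0.83 near C1 [-3.2 -1.8]
cap [486.2 132.7] yaw -0.03 err 0.15 conf 0.68 near C0 [-2.7 -3. ]
cap [494.6 305.5] yaw -0.12 err 0.16 conf 0.57 near C2 [-2.  0.]
blank [ 468.  -290.7] yaw 0.01 err 0.1 conf 0.81 near B0 [-2.   3.6]
t 85.25 tcp [ 659.2 -135.9  148.1] rpy [-3.141  0.     0.061] w 91.7 F [-0.1 -0.9  0. ]
-> offset [0.0024, 0.001, 0.6093] rot [-0.0, 0.0, 0.0002]
```

```bash
python3 - <<'E'
from h import *
s=optics.capture("side")[:,:,::-1];t=optics.capture("top")[:,:,::-1]
b=cv2.resize(s[145:245,175:290],None,fx=3.4,fy=3.4,interpolation=cv2.INTER_CUBIC)
a=cv2.resize(t[80:205,270:390],None,fx=3.2,fy=3.2,interpolation=cv2.INTER_CUBIC)
v=np.zeros((400,800,3),np.uint8);v[:340,:391]=b;v[:400,400:784]=a
cv2.imwrite("pics/d9.png",v)
E
```

```text
(no output)
```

View pics/d9.png

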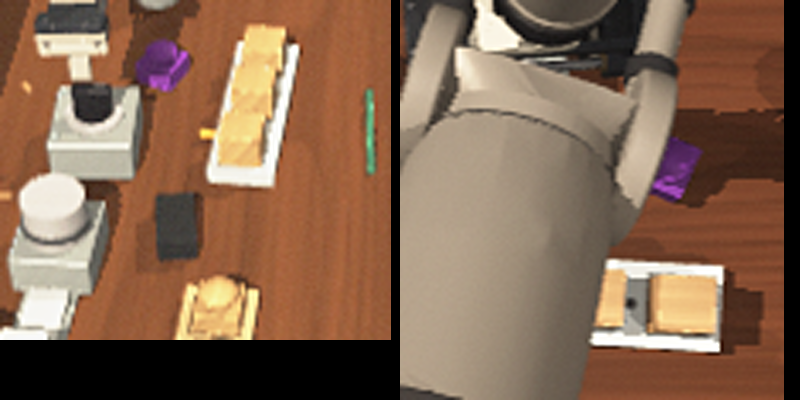

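The side view shows all three blanks in the bed at (265,48), (252,95) and (240,138). I'll grip the knob and twist it.

Emit:
send_rows:
  offset:
    - [0,0,0.3]
    - [0,0,0.5]
    - [0,0,0.58]
    - [0,0,0.61]
    - [0,0,0.61]
  delta_rot:
    - [0,0,0]
    - [0,0,0]
    - [0,0,0]
    - [0,0,0]
    - [0,0,0]

```text
time: 85.98
tool_pos: [659.9, -136.0, 75.7]
tcp_rot: [3.141, -0.001, 0.06]
contact_force: [0.5, 0.6, 0.2]
grip_width: 91.9
finger_force: 0.0
```

Emit:
send_rows:
  offset:
    - [0,0,0]
    - [0,0,0]
    - [0,0,0]
    - [0,0,0]
    - [0,0,0]
    - [0,0,0]
    - [0,0,0]
    - [0,0,0]
  delta_rot:
    - [0,0,0]
    - [0,0,0]
    - [0,0,0]
    - [0,0,0]
    - [0,0,0]
    - [0,0,0]
    - [0,0,0]
    - [0,0,0]
  grip: 0.1

```text
time: 86.98
tool_pos: [659.4, -135.9, 74.9]
tcp_rot: [3.142, -0.0, 0.06]
contact_force: [0.1, -2.0, 0.3]
grip_width: 16.5
finger_force: 2.8
```

Emit:
send_rows:
  offset:
    - [0,0,0]
    - [0,0,0]
    - [0,0,0]
    - [0,0,0]
    - [0,0,0]
    - [0,0,0]
    - [0,0,0]
    - [0,0,0]
  delta_rot:
    - [0,0,0]
    - [0,0,0]
    - [0,0,0.025]
    - [0,0,0.05]
    - [0,0,0.075]
    - [0,0,0.1]
    - [0,0,0.125]
    - [0,0,0.125]
  grip: 0

```text
time: 87.98
tool_pos: [659.7, -135.4, 74.9]
tcp_rot: [-3.141, -0.0, -0.723]
contact_force: [1.8, 1.5, -1.1]
grip_width: 15.7
finger_force: 29.9
```

Emit:
send_rows:
  offset:
    - [0,0,0]
    - [0,0,0]
    - [0,0,0]
    - [0,0,0]
    - [0,0,0]
    - [0,0,0]
  delta_rot:
    - [0,0,0.025]
    - [0,0,0.05]
    - [0,0,0.07]
    - [0,0,0.08]
    - [0,0,0.08]
    - [0,0,0.08]

```text
time: 88.72
tool_pos: [659.9, -134.8, 75.0]
tcp_rot: [-3.14, 0.001, -1.222]
contact_force: [4.0, 5.2, -0.8]
grip_width: 16.3
finger_force: 31.0
```

```bash
python3 - <<'E'
from h import *
state();print(np.round(get_obs()['moment'],3),get_obs()['finger_force'])
E
```

```text
t 88.72 tcp [ 659.9 -134.8   75. ] rpy [-3.140e+00  1.000e-03 -1.222e+00] w 16.3 F [ 4.   5.2 -0.8]
[ 0.848 -0.313  0.745] 31.006895005702972
```

The moment (0.75 N m against the spring's 0.19) shows the knob is at its stop. I'll release it, let it spring back, and rise.

Emit:
send_rows:
  offset:
    - [0,0,0]
    - [0,0,0]
    - [0,0,0]
    - [0,0,0]
    - [0,0,0]
    - [0,0,0]
    - [0,0,0]
    - [0,0,0]
  delta_rot:
    - [0,0,0]
    - [0,0,0]
    - [0,0,0]
    - [0,0,0]
    - [0,0,0]
    - [0,0,0]
    - [0,0,0]
    - [0,0,0]
  grip: 1

```text
time: 89.72
tool_pos: [659.5, -136.0, 74.9]
tcp_rot: [-3.141, -0.0, -1.228]
contact_force: [-0.2, -0.9, -0.1]
grip_width: 89.5
finger_force: 0.0
```

Emit:
send_rows:
  offset:
    - [0,0,-0.3]
    - [0,0,-0.7]
    - [0,0,-0.9]
    - [0,0,-0.9]
  delta_rot:
    - [0,0,0]
    - [0,0,0]
    - [0,0,0]
    - [0,0,0]

```text
time: 90.22
tool_pos: [660.5, -136.2, 185.3]
tcp_rot: [-3.138, -0.003, -1.228]
contact_force: [-0.1, -1.4, -0.1]
grip_width: 91.8
finger_force: 0.0
```

Emit:
send_rows:
  offset:
    - [-0.8,0,0]
    - [-0.8,0,0]
    - [-0.8,0,0]
  delta_rot:
    - [0,0,0]
    - [0,0,0]
    - [0,0,0]

```text
time: 90.6
tool_pos: [625.8, -43.0, 181.3]
tcp_rot: [3.139, 0.002, -1.225]
contact_force: [0.2, 0.5, -0.5]
grip_width: 92.0
finger_force: 0.0
```

Emit:
send_rows:
  offset:
    - [-0.95,0.8,0]
    - [-0.95,0.8,0]
    - [-0.95,0.8,0]
    - [-0.95,0.8,0]
  delta_rot:
    - [0,0,0]
    - [0,0,0]
    - [0,0,0]
    - [0,0,0]

```text
time: 91.1
tool_pos: [497.4, 29.6, 182.4]
tcp_rot: [3.14, 0.0, -1.227]
contact_force: [0.2, 0.1, 0.3]
grip_width: 91.8
finger_force: 0.0
```

```bash
python3 - <<'E'
from h import *
parts();state()
t=optics.capture("top")[:,:,::-1];s=optics.capture("side")[:,:,::-1]
a=cv2.resize(t[80:210,120:390],None,fx=2.9,fy=2.9,interpolation=cv2.INTER_CUBIC)
b=cv2.resize(s[150:250,170:290],None,fx=2.2,fy=2.2,interpolation=cv2.INTER_CUBIC);c=cv2.resize(s[205:300,170:290],None,fx=2.2,fy=2.2,interpolation=cv2.INTER_CUBIC)
v=np.zeros((600,800,3),np.uint8);v[:377,:783]=a;v[380:600,:264]=b;v[380:589,280:544]=c
cv2.imwrite("pics/d10.png",v)
E
```

```text
cap [493.5 304.1] yaw -0.02 err 0.14 conf 0.81 near C2 [-3.2 -1.4]
cap [481.6 135.4] yaw -0.07 err 0.39 conf 0.77 near C0 [-7.4 -0.3]
cap [488.6 222.8] yaw -0.2 err 0.61 conf 0.49 near C1 [-4.2  2.2]
blank [ 481.2 -125.5] yaw -0.02 err 0.15 conf 0.66 near B2 [-2.3 -0.6]
blank [483.6 130.3] yaw -0.3 err 0.72 conf 0.38 near C0 [-5.4 -5.4]
t 91.25 tcp [499.6  28.7 182.6] rpy [-3.141 -0.    -1.229] w 91.7 F [-0.  -0.6  0.7]
```

View pics/d10.png

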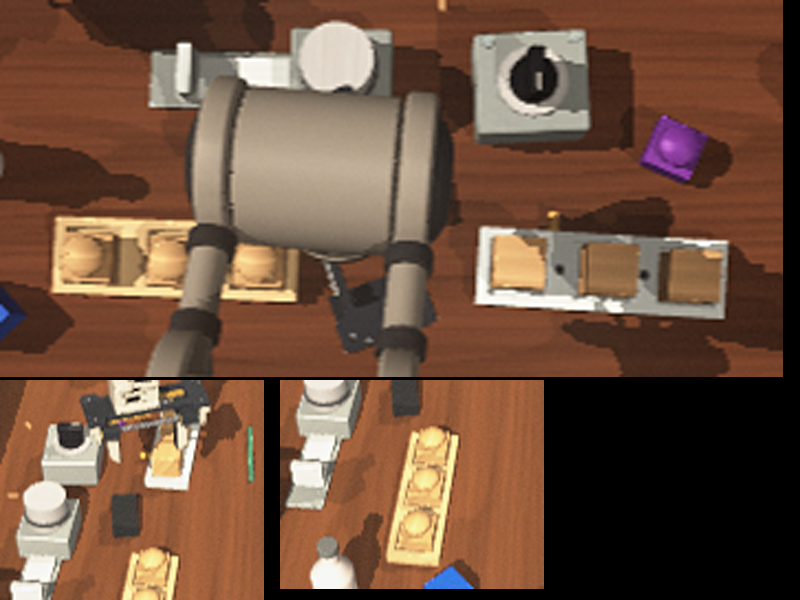

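The knob at (537,78) is back at rest, the gate handle at (183,68) is open, the three caps sit in the carrier and the three blanks in the bed. The arm is clear at z = 182 mm, so I'll hand in.

```bash
python3 -c "
from plant import ticket
print(ticket.close_job())"
```

```text
the job is handed in; nothing more can be done
None
```

I handed the job in at about 91 s, and the hand-in returned no verdict: all three caps are in the carrier dome up, all three blanks are in the bed, the gate is against its stop (handle moved about 55 mm, measured from the camera), and the knob was turned to its stop and sprang back.

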